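# Push a row of grille frames home in a marking fixture and close the mask

### The arm

A 7-joint arm with a two-finger parallel gripper is mounted at the origin on a cart in front of the work surface, level with it; the furniture and walls round the work are solid. World frame = base frame: x ahead of the robot, y to its left, z up, the work surface at z = 0. Lengths are in m, angles in rad, forces in N, time in s.
With the tool pointing down it reaches from about 0.425 to 0.875 m from the base axis. Payload 4.7 kg.
Tool frame: the origin (TCP) lies at the very end of the fingers, on their centre line; the grasp point (between the pads) lies 19 mm behind it; z points along the fingers, y is the direction in which the jaws open and shut (so a half turn about z gives the same grasp; the last joint's range is limited). The gripper opens to 85 mm and grips with 20 to 120 N. Pads are 22 mm wide; open, the fingers measure 114 mm over their backs; the gripper's body (76 mm by 85 mm) begins 54 mm behind the grasp point. The pads swing forward as they close: fully open they stand 13 mm farther back than shut.
Start: joints at [1.274, 0.321, -0.07, 1.45, 0.023, 1.371, -0.057], TCP at [0.199, -0.619, 0.231] pointing down, gripper open.
Joint ranges: [-2.86, 2.86], [-0.3, 2.09], [-1.38, 1.24], [0.06, 2.45], [-1.56, 4.7], [0.09, 2.05], [-2.69, 2.69]. Speed limits (rad/s): [2.57, 2.57, 3.14, 3.14, 3.14, 3.14, 3.14].

### API

Orientations are given as a unit quaternion [x, y, z, w].
In Python, from plant import manip gives the robot as it stands. The module is installed in compiled form; this text tells all that it offers.
- The arm moves only by the tool carry_out, never from a script. Its argument "motion" is one flat list of numbers, 7 for each row, row after row: the shift along the tool's x, y, z in cm, then the turn, a rotation vector about the tool's x, y, z in degrees, then the finger opening in cm, from 0 to 8.54. A call has 1 to 20 rows; each row is the pose to reach, as a shift and turn from the pose commanded when the call began, along the tool's axes at that moment; what a row does not reach only later rows make up. A row lasts 1/12 s, in which the tool goes at most 41.7 mm and 7.16 degrees, less where a joint would pass 70% of its speed; a pose out of reach is approached as far as the arm can. A call with a gripper value outside its range is refused whole. The fingers move at their own pace and stop on an object; "grip_force" is the grip in N (left out, the last holds). Time passes only in rows, so rows that repeat a pose let the fingers close. It gives the time, the measured TCP pose, the force and the opening at its end, in the units of the state.
- manip.sense(): the state, without advancing time (a new reading comes with each control period).
- manip.camera(name): name is "scene" or "top"; returns a dict with "img" (480x640x3 uint8, red, green, blue), "z_map" (480x640 float32, m along the optical axis (not along the pixel's ray), 0 where there is no reading), "fx", "fy", "cx", "cy" (pixels), "dist" ([k1, k2, p1, p2, k3] as OpenCV has them; the pictures are not rectified), "origin" and "orientation" of the camera in the world. Camera axes: x right, y down, z forward; pixel columns grow to the right and rows downward; lengths in m; the calibration is good to about 2 mm. A picture is of the moment at which its call begins.
- manip.close_job(): hands the job in, once; it reports no verdict.
Trained networks look in the newest picture that a camera, given by its name, has taken for a name from the list of things; names that differ only in an ending like _2 or _b are one class to them, and where a whole thing is asked for, a point or a joint stands for the part that bears it (a point fixed in the world has none). Each returns a list of dicts, best first, with "confidence" (0 to 1); they miss things now and then, are a little off and sometimes report something else, mostly with a low value. They report only what shows in the picture. A call takes as long as a camera call.
- manip.cut_out(camera, query): "pixels" (480x640 bool, what is visible of it) and "rect" ([left, top, right, bottom] in pixels, round what is visible of it).
The state is a dict: "time_s": time; "q": joint angles; "qd": joint speeds; "joint_efforts": joint torques, N m; "ee_pos": TCP position; "eef_rot": TCP orientation; "ft_force": force on the tool from outside, world axes, zero at the start; "ft_torque": the same for the moment, N m; "finger_gap": finger opening in m.
Only numpy, scipy, OpenCV 4.12 (cv2) and the standard library are available. Lean on these libraries where they do the work, as an engineer would, in place of code of your own. Each camera call takes 0.05 s, during which the arm holds its last target.

### The job

Load the marking fixture: with the straightedge in the gripper, push the three loose black grille frames together into one tight row, home against both steel fences; the fences are clamped a little differently for each batch, so feel for them gently, without ramming the row and without touching them with the fingers. Then stand the straightedge upright back on the bench, off the fixture, and swing the blue hinged mask fully down over the row. Leave the other things on the bench where they are.

Things in the scene. Friction and masses are not known exactly. Their poses are not given: they have to be found in the camera images.
- fixture: Marking fixture: grey base plate fixed on the bench, 10 mm thick, x from -113 to +129 mm, y from -124 to +120 mm about the origin on its underside; x points away from the robot, y to the left. On it is clamped the nest: two steel fences 12 mm thick that stand 16 mm high and, on the side fence, the hinge of the blue mask. The rest of the plate is open
- corner_nominal (a point): Nominal inner corner of the fences, on the plate's top, axes as the plate's. From it the back fence runs 150 mm to +y (its face looks to -x), the side fence 150 mm to -x (its face looks to +y). The nest is set anew for each batch: the true corner, with fences and mask, is anywhere within 10 mm in x and 9 mm in y of this point, no turn. It must be felt: press with 4 to 12 N, never over 18. The row at home is 117 x 117 mm
- hinge_nominal (a point): Nominal place of the mask's hinge axis, half-way along the mask, 32.5 mm above the bench; off by the same shift as the corner (from the true corner: 63 mm to -x, 23 mm to -y). The axis runs along x. The mask's free edge strip is 136 to 150 mm from the axis, 6 mm thick, its outer face 3.3 mm off the axis plane; a black tab 46 mm wide stands out another 25 mm beyond it
- mask (a joint): Hinge angle of the blue mask, rad: 0 shut (level over the row, solid stop), 1.5 to 1.8 at the start (standing up at the right); it swings over to the left. Stiff hinge: stays at any angle, 2 to 3 N at the free edge moves it. Shut, its top is 36 mm above the bench. Lips under its front and left edges then close round the row: a frame more than 2 mm off home stops it from shutting
- straightedge_grip (a point): Straightedge: steel bar 150 mm long (its x), 20 mm thick (its y), 22 mm high, with an upright black grip on top, 56 mm long, 10 mm thick, which reaches from 21 to 65 mm above the bar's underside. 0.28 kg. It stands on the bench. This point is in the grip, in the middle, 45 mm above the underside; z is up. Both long faces are straight and upright
- grille_0_center (a point): Loose black grille frame, 117 mm long (its x), 39 mm wide (its y), 18 mm high, with rounded ends, 22 g; this is its centre, 9 mm above the plate. The three lie side by side along the fixture's x with gaps and their ends out of line; they may end in any order
- grille_1_center (a point): Loose black grille frame, 117 mm long (its x), 39 mm wide (its y), 18 mm high, with rounded ends, 22 g; this is its centre, 9 mm above the plate. The three lie side by side along the fixture's x with gaps and their ends out of line; they may end in any order
- grille_2_center (a point): Loose black grille frame, 117 mm long (its x), 39 mm wide (its y), 18 mm high, with rounded ends, 22 g; this is its centre, 9 mm above the plate. The three lie side by side along the fixture's x with gaps and their ends out of line; they may end in any order
- side_cutters: Blue-handled side cutters 40x162x12 mm (long in y), a bystander. Origin under the centre
- screwdriver: Red screwdriver 29x206x32 mm (long in y), a bystander. Origin under the centre
- marker: Blue and white felt marker 18x132x18 mm (long in y), a bystander. Origin under the centre

How it is judged:
By the outcome, as a careful person would: the job done as asked, in the order asked, and still so for the second after the job is handed in, with the robot touching nothing.
It also fails if it takes over 72 s, if anything falls off the work surface, if the arm or the gripper's body presses on something with over 40 N, if the wrist force passes 120 N, or if a joint passes its speed limit or range.

## Working session

There is one attempt and no reset: what is moved stays moved. The work goes in short steps, Python scripts to look and compute and a tool call to move; the robot and the scene stay as the last step left them, time stands still between calls to the robot, and variables do not carry over. Pictures are saved under pics/ and viewed, and the job is handed in when it is done.

Besides the shell and the picture viewer there is one more tool, called after "Emit:" as name(argument=value, ...) on one line, values as JSON. carry_out: Moves the arm, as the interface text tells. Its arguments: {"type":"object","properties":{"motion":{"type":"array"},"grip_force":{"type":"number"}},"required":["motion"]}

```bash
mkdir -p pics; ls
python3 - <<'E'
from plant import manip
import cv2,numpy as np
s=manip.sense()
print(s)
for n in ["scene","top"]:
    c=manip.camera(n)
    print(n,{k:v for k,v in c.items() if k not in("img","z_map")})
    np.savez(f"{n}0.npz",**c)
    cv2.imwrite(f"pics/{n}0.png",c["img"][:,:,::-1])
E
```

```text
pics
{'time_s': 0.0, 'q': array([ 1.27411503,  0.32182463, -0.07010636,  1.45172262,  0.02257039,
        1.37079985, -0.05689615]), 'qd': array([ 0.00149548,  0.00168234, -0.00079534, -0.00032022, -0.00217514,
       -0.00029924,  0.00022565]), 'joint_efforts': array([-1.47833471e-04, -4.93579280e+01, -3.82066034e-01, -3.14328861e+01,
        1.30708769e-02,  1.13855180e-02,  3.99494112e-06]), 'ee_pos': array([ 0.19857496, -0.61833451,  0.23019871]), 'eef_rot': array([ 9.87946793e-01,  1.54790720e-01, -1.84460772e-04, -9.66279035e-04]), 'ft_force': array([ 0.25082985, -0.19211545, -0.04159389]), 'ft_torque': array([0.02326545, 0.02810648, 0.00877503]), 'finger_gap': 0.08544304264911406}
scene {'fx': 575.7158070600851, 'fy': 575.7158070600851, 'cx': 326.02258172224987, 'cy': 249.56696225753228, 'dist': array([-0.11471263,  0.        ,  0.        ,  0.        ,  0.        ]), 'origin': array([-0.17553583,  0.70696081,  0.54725308]), 'orientation': array([-0.28942731,  0.7889448 , -0.50609951,  0.194065  ])}
top {'fx': 573.251715374474, 'fy': 573.251715374474, 'cx': 324.7446188475904, 'cy': 250.08939528712094, 'dist': array([-0.02384895,  0.        ,  0.        ,  0.        ,  0.        ]), 'origin': array([ 0.30898632, -0.04368053,  1.32132417]), 'orientation': array([ 0.71552303, -0.69491163,  0.05931624, -0.04007757])}
```

View pics/scene0.png

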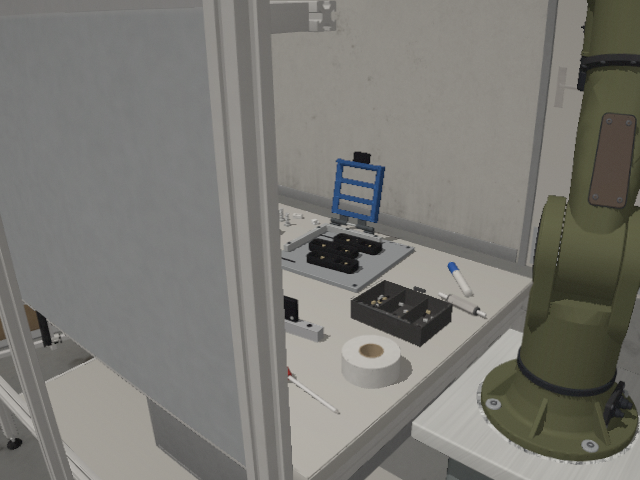

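View pics/top0.png

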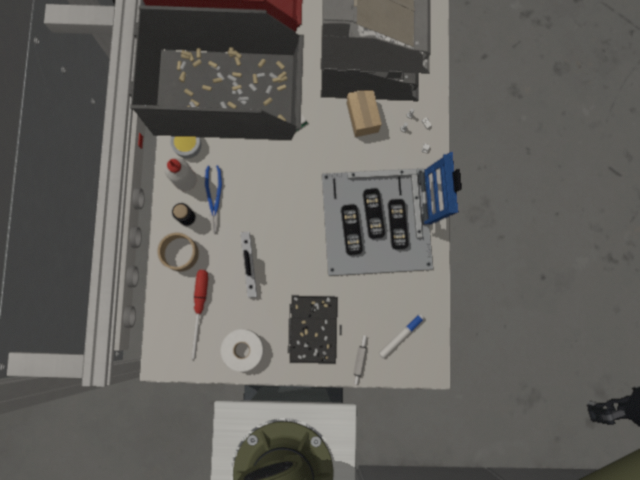

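```bash
cat > h.py <<'E'
import numpy as np,cv2
from scipy.spatial.transform import Rotation as R
def K(c): return np.array([[c['fx'],0,c['cx']],[0,c['fy'],c['cy']],[0,0,1.]])
def rays(c,uv):
    n=cv2.undistortPoints(np.asarray(uv,float).reshape(-1,1,2),K(c),np.asarray(c['dist'])).reshape(-1,2)
    return np.c_[n,np.ones(len(n))]@R.from_quat(c['orientation']).as_matrix().T   # depth-1 rays
def onz(c,uv,z):
    r=rays(c,uv);o=np.asarray(c['origin']); return o+r*((z-o[2])/r[:,2])[:,None]
def cloud(c):
    v,u=np.mgrid[:480,:640]; r=rays(c,np.c_[u.ravel(),v.ravel()])
    P=c['origin']+r*c['z_map'].reshape(-1,1); P[c['z_map'].ravel()==0]=np.nan
    return P.reshape(480,640,3)
def proj(c,P):
    M=R.from_quat(c['orientation']).as_matrix().T; 
    return cv2.projectPoints(np.asarray(P,float).reshape(-1,3),cv2.Rodrigues(M)[0],-M@c['origin'],K(c),np.asarray(c['dist']))[0].reshape(-1,2)
def load(f): 
    d=np.load(f); return {k:(d[k] if d[k].ndim else float(d[k])) for k in d}
E
python3 - <<'E'
from plant import manip
from h import *
np.set_printoptions(precision=4,suppress=True)
for cam in ["top","scene"]:
    c=manip.camera(cam); np.savez(f"{cam}1.npz",**c); P=cloud(c)
    for q in ["fixture","straightedge_grip","grille_0_center","mask","side_cutters","screwdriver","marker"]:
        for d in manip.cut_out(cam,q)[:4]:
            m=d["pixels"]; p=P[m]; p=p[~np.isnan(p[:,0])]
            z=np.percentile(p[:,2],[5,50,95]) if len(p) else None
            print(cam,q,round(d["confidence"],2),d["rect"],m.sum(),"med",np.median(p,0),"z",z)
            if d["confidence"]>.4 and len(p)>20:
                rr=cv2.minAreaRect((p[:,:2]*1000).astype(np.float32)); print("    rect mm",rr)
c=load("top1.npz");im=c['img'][140:320,200:480]
cv2.imwrite("pics/topcrop.png",cv2.resize(im,None,fx=2.8,fy=2.8,interpolation=cv2.INTER_CUBIC)[:,:,::-1])
c=load("scene1.npz");im=c['img'][140:360,240:520]
cv2.imwrite("pics/scenecrop.png",cv2.resize(im,None,fx=2.7,fy=2.7,interpolation=cv2.INTER_CUBIC)[:,:,::-1])
E
```

```text
top fixture 0.97 [324.1, 168.9, 432.7, 274.8] 7393 med [ 0.545  -0.1814  0.0099] z [0.0054 0.0099 0.0149]
    rect mm ((568.1094970703125, -197.34622192382812), (242.5422821044922, 247.8348846435547), 5.0877604484558105)
top fixture 0.73 [422.5, 151.8, 461.9, 225.9] 1798 med [ 0.618  -0.3197  0.136 ] z [0.0386 0.136  0.1979]
    rect mm ((781.0123291015625, -426.6746826171875), (104.61991882324219, 520.2572631835938), 56.581809997558594)
top grille_0_center 0.69 [358.9, 187.3, 386.1, 239.5] 748 med [ 0.5868 -0.1856  0.0247] z [0.0086 0.0247 0.0306]
    rect mm ((585.001220703125, -187.79229736328125), (121.20723724365234, 44.485862731933594), 6.623744487762451)
top mask 0.61 [422.5, 152.5, 465.1, 227.5] 1900 med [ 0.6187 -0.3202  0.1335] z [0.0233 0.1335 0.1966]
    rect mm ((761.575927734375, -481.58203125), (168.3948974609375, 553.35205078125), 47.01127624511719)
top side_cutters 0.59 [203.2, 168.6, 224.3, 238.2] 597 med [0.6096 0.1832 0.0099] z [-0.0009  0.0099  0.0151]
    rect mm ((606.2998046875, 184.61485290527344), (158.78233337402344, 40.251258850097656), 7.481831073760986)

[... 1622 characters left out ...]
297, 2612.35107421875), 38.7978515625)
scene side_cutters 0.61 [282.1, 233.8, 412.4, 291.6] 2823 med [ 0.4998 -0.135   0.0086] z [0.0029 0.0086 0.0104]
    rect mm ((566.0155639648438, -195.6705780029297), (238.151611328125, 248.50588989257812), 4.9622578620910645)
scene screwdriver 0.74 [288.1, 366.1, 339.0, 414.4] 298 med [0.2944 0.2105 0.0076] z [-0.0001  0.0076  0.0155]
    rect mm ((293.2734375, 204.8249969482422), (18.394033432006836, 114.6253433227539), 85.1329345703125)
scene marker 0.64 [449.4, 264.2, 467.3, 296.9] 294 med [ 0.3006 -0.2475  0.0138] z [0.0052 0.0138 0.0168]
    rect mm ((307.954345703125, -257.742919921875), (29.38552474975586, 143.74972534179688), 36.12311935424805)
```

```bash
ls pics
```

```text
scene0.png
scenecrop.png
top0.png
topcrop.png
```

View pics/topcrop.png

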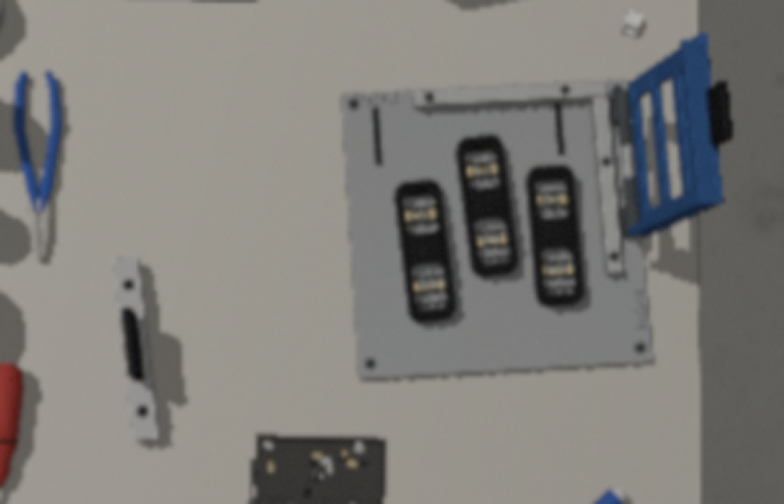

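View pics/scenecrop.png

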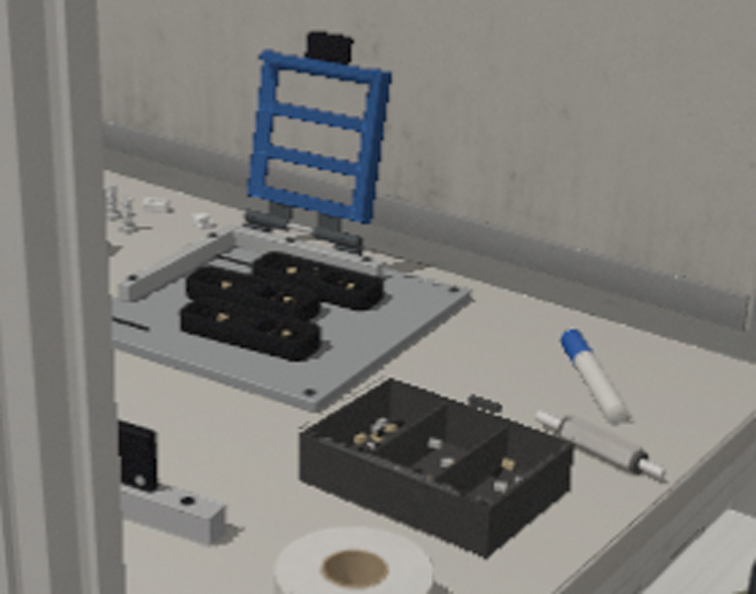

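Run:
```python
from h import *
np.set_printoptions(precision=4,suppress=True)
def rect(p): 
    (cx,cy),(w,h),a=cv2.minAreaRect((p[:,:2]*1000).astype(np.float32)); 
    if w<h: w,h=h,w; a+=90
    return f"c=({cx:.1f},{cy:.1f}) {w:.1f}x{h:.1f} long-axis {((a+90)%180)-90:.2f}deg"
def mask_xy(P,x0,x1,y0,y1,z0,z1):
    return (P[...,0]>x0)&(P[...,0]<x1)&(P[...,1]>y0)&(P[...,1]<y1)&(P[...,2]>z0)&(P[...,2]<z1)
for cam in ["top","scene"]:
    c=load(cam+"1.npz");P=cloud(c);im=c['img'].astype(int)
    r,g,b=im[...,0],im[...,1],im[...,2]
    print(cam)
    m=mask_xy(P,.2,.8,-.4,.3,-.01,.005); print(" bench z",np.nanmedian(P[m][:,2]))
    m=mask_xy(P,.42,.72,-.34,-.04,.005,.04)
    print(" plate",rect(P[m]),"z",np.nanmedian(P[m&(P[...,2]<.015)][:,2]))
    # grilles dark
    d=mask_xy(P,.45,.70,-.29,-.08,.006,.045)&(im.max(-1)<60)
    d=cv2.morphologyEx(d.astype(np.uint8),cv2.MORPH_CLOSE,np.ones((3,3)))
    n,l,st,_=cv2.connectedComponentsWithStats(d)
    for i in range(1,n):
        if st[i,4]>80: 
            q=(l==i)&mask_xy(P,.4,.75,-.3,-.05,.02,.045)
            if q.sum()>20: print(" gr",st[i],rect(P[q]),np.median(P[q][:,2]),"dark z all",rect(P[l==i]))
    m=mask_xy(P,.40,.56,.04,.14,.012,.03); m2=mask_xy(P,.40,.56,.04,.14,.045,.08)
    print(" bar",m.sum(),rect(P[m]),np.median(P[m][:,2]));
    print(" grip",m2.sum(),rect(P[m2]),np.percentile(P[m2][:,2],[50,95]))
    m=(b>r+30)&(b>90)&mask_xy(P,.5,.75,-.45,-.2,.03,.25)
    print(" mask",m.sum(),P[m].min(0),P[m].max(0))
    pp=P[m]; cc=np.median(pp,0); u,s,v=np.linalg.svd(pp-pp.mean(0)); print("  normal",v[2],"centre",pp.mean(0))
    print(" wall",P[100,290],P[100,450],P[200,520] if cam=="scene" else "")
```

```text
top
 bench z 0.00012581434245828582
 plate c=(569.7,-188.6) 297.8x296.8 long-axis -89.20deg z 0.009888297982477479
 gr [363 189  23  50 537] c=(583.0,-187.2) 117.1x39.0 long-axis 8.84deg 0.026283090338004245 dark z all c=(583.6,-188.9) 116.6x42.5 long-axis 8.84deg
 gr [388 199  21  51 552] c=(559.7,-243.8) 115.9x40.2 long-axis 5.73deg 0.02650208882305427 dark z all c=(559.7,-245.7) 115.8x38.5 long-axis 16.41deg
 gr [341 205  22  50 526] c=(543.1,-136.9) 115.8x38.8 long-axis 8.48deg 0.02663386762404163 dark z all c=(543.4,-137.2) 116.2x34.7 long-axis 14.14deg
 bar 372 c=(464.4,99.0) 133.3x20.4 long-axis 8.88deg 0.02223746634370094
 grip 133 c=(455.4,97.5) 55.0x10.5 long-axis 8.41deg [0.0636 0.0692]
 mask 948 [ 0.5595 -0.3421  0.0526] [ 0.6867 -0.2997  0.1875]
  normal [-0.086   0.9862  0.1417] centre [ 0.6231 -0.3212  0.1439]
 wall [ 0.6814 -0.0028  0.429 ] [ 1.2632 -0.5976 -0.9016] 
scene
 bench z -0.000954931641781287
 plate c=(566.7,-195.8) 247.8x239.9 long-axis -84.92deg z 0.008929003351195508
 gr [ 307  233   75   41 1881] c=(566.2,-187.4) 155.0x147.2 long-axis -80.62deg 0.024626186537966888 dark z all c=(578.5,-177.3) 155.6x147.1 long-axis 17.28deg
 bar 283 c=(425.8,92.8) 53.4x23.2 long-axis 6.95deg 0.020359400917406956
 grip 180 c=(443.8,96.1) 32.1x12.6 long-axis 6.96deg [0.0563 0.0641]
 mask 1174 [ 0.5518 -0.3381  0.048 ] [ 0.6876 -0.2936  0.1828]
  normal [ 0.002  -0.9898 -0.1422] centre [ 0.6219 -0.314   0.1142]
 wall [nan nan nan] [ 1.4593 -2.2642 -0.0236] [ 0.9789 -2.2734 -0.5254]
```

```bash
cat >> h.py <<'E'
def ortho(c,z,x0,x1,y0,y1,s):
    # image up = +x, left = +y, s mm/px
    xs=np.arange(x1,x0,-s/1000); ys=np.arange(y1,y0,-s/1000)
    X,Y=np.meshgrid(xs,ys,indexing='ij')
    uv=proj(c,np.c_[X.ravel(),Y.ravel(),np.full(X.size,z)]).astype(np.float32).reshape(X.shape+(2,))
    return cv2.remap(c['img'],uv[...,0],uv[...,1],cv2.INTER_CUBIC)
def grid(o,x0,x1,y0,y1,s):
    o=o.copy()
    for x in np.arange(np.ceil(x0*50)/50,x1,.02):
        i=int((x1-x)*1000/s); cv2.line(o,(0,i),(8,i),(255,0,0)); cv2.putText(o,f"{x*1000:.0f}",(9,i+4),0,.35,(255,0,0))
    for y in np.arange(np.ceil(y0*50)/50,y1,.02):
        j=int((y1-y)*1000/s); cv2.line(o,(j,0),(j,8),(255,0,0)); cv2.putText(o,f"{y*1000:.0f}",(j-12,18),0,.35,(255,0,0))
    return o
E
python3 - <<'E'
from h import *
c=load("top1.npz")
a=(.42,.72,-.36,-.04,.5)
cv2.imwrite("pics/o26.png",grid(ortho(c,.026,*a),*a)[:,:,::-1])
cv2.imwrite("pics/o10.png",grid(ortho(c,.010,*a),*a)[:,:,::-1])
E
```

```text
(no output)
```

View pics/o26.png

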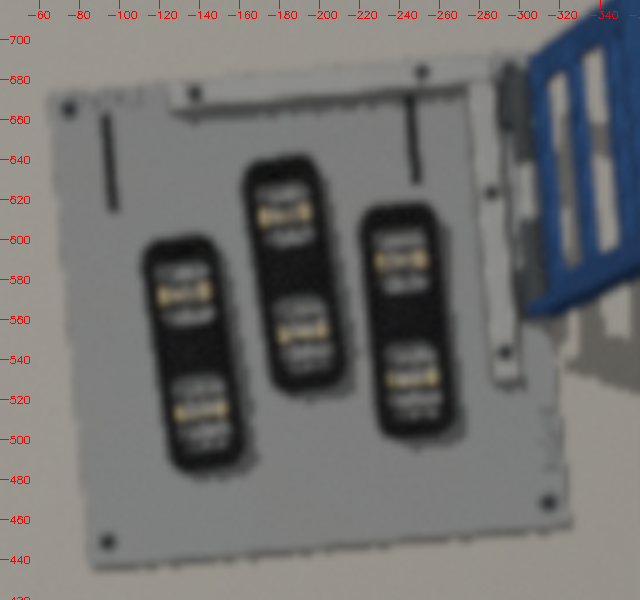

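View pics/o10.png

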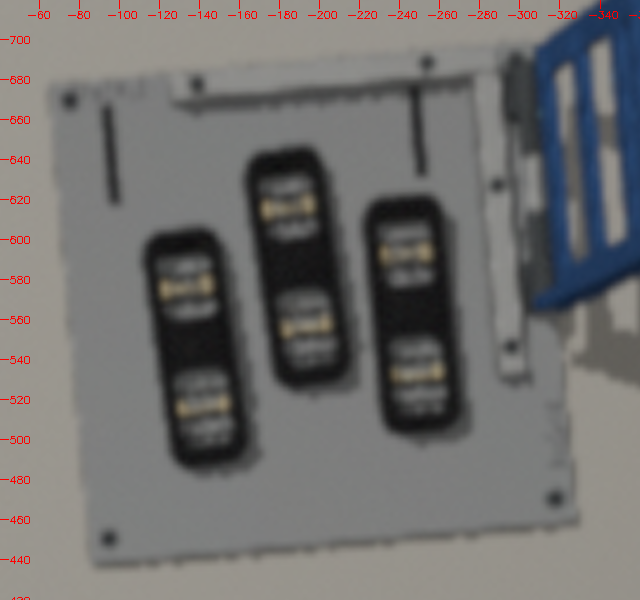

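```bash
cat >> h.py <<'E'
def edgefit(o,a,p,q,w=10,n=80,sign=0):
    """subpixel line fit near segment p->q (px in ortho); returns two end world pts + angle + rms"""
    x0,x1,y0,y1,s=a; g=cv2.GaussianBlur(cv2.cvtColor(o,cv2.COLOR_RGB2GRAY).astype(np.float32),(0,0),1.5)
    p=np.array(p,float);q=np.array(q,float);d=(q-p)/np.linalg.norm(q-p);nn=np.array([-d[1],d[0]])
    t=np.arange(-w,w+.01,.25); pts=[]
    for k in np.linspace(0.03,.97,n):
        b=p+(q-p)*k; L=b+t[:,None]*nn
        v=cv2.remap(g,L[:,0].astype(np.float32)[None],L[:,1].astype(np.float32)[None],cv2.INTER_LINEAR)[0]
        gr=np.gradient(v); gr=gr*sign if sign else abs(gr)
        i=gr.argmax(); 
        if gr[i]>.5: pts.append(b+t[i]*nn)
    pts=np.array(pts,np.float32)
    vx,vy,cx,cy=cv2.fitLine(pts,cv2.DIST_HUBER,0,.01,.01).ravel()
    r=(pts-[cx,cy])@np.array([-vy,vx]); 
    W=np.array([x1*1000-cy*s,y1*1000-cx*s]); dv=np.array([-vy,-vx]);
    if abs(dv[0])>abs(dv[1]): dv*=np.sign(dv[0]); ang=np.degrees(np.arctan2(dv[1],dv[0]))
    else: dv*=np.sign(dv[1]); ang=np.degrees(np.arctan2(-dv[0],dv[1]))
    return W,dv,ang,np.sqrt(np.median(r**2))*s
def meet(e,f):
    A=np.c_[e[1],-f[1]]; t=np.linalg.solve(A,f[0]-e[0]); return e[0]+t[0]*e[1]
E
python3 - <<'E'
from h import *
np.set_printoptions(precision=2,suppress=True)
c=load("top1.npz")
a=(.42,.72,-.36,-.04,.5)
o10=ortho(c,.010,*a);o26=ortho(c,.026,*a)
E={}
for n,o,p,q in [("front",o10,(100,566),(570,522)),("left",o10,(48,100),(94,560)),
  ("backface26",o26,(185,113),(455,94)),("backrear26",o26,(185,85),(455,62)),("sideface26",o26,(468,95),(494,370)),("siderear26",o26,(492,95),(521,380)),]:
    E[n]=edgefit(o,a,p,q,8); print(n,E[n])
print("plate FL",meet(E["front"],E["left"]),"corner26",meet(E["backface26"],E["sideface26"]))
# depth-based
P=cloud(c)
m=(P[...,0]>.64)&(P[...,0]<.72)&(P[...,1]<-.12)&(P[...,1]>-.27)&(P[...,2]>.021)&(P[...,2]<.032)
print(cv2.minAreaRect((P[m][:,:2]*1000).astype(np.float32)),m.sum())
m=(P[...,0]>.53)&(P[...,0]<.66)&(P[...,1]<-.265)&(P[...,1]>-.31)&(P[...,2]>.021)&(P[...,2]<.029)
print(cv2.minAreaRect((P[m][:,:2]*1000).astype(np.float32)),m.sum())
E
```

```text
front (array([ 445.11, -204.24], dtype=float32), array([-0.09,  1.  ], dtype=float32), np.float32(5.1513877), np.float32(0.3481689))
left (array([559.7 , -73.37], dtype=float32), array([1.  , 0.09], dtype=float32), np.float32(5.0410933), np.float32(0.69204426))
backface26 (array([ 672.4 , -204.07], dtype=float32), array([-0.07,  1.  ], dtype=float32), np.float32(4.236252), np.float32(0.12228024))
backrear26 (array([ 684.64, -220.86], dtype=float32), array([-0.09,  1.  ], dtype=float32), np.float32(4.8984985), np.float32(0.24569583))
sideface26 (array([ 606.26, -280.73], dtype=float32), array([1.  , 0.09], dtype=float32), np.float32(5.3221016), np.float32(0.35237023))
siderear26 (array([ 605.15, -292.65], dtype=float32), array([1.  , 0.09], dtype=float32), np.float32(5.1027975), np.float32(0.46020618))
plate FL [434.3  -84.43] corner26 [ 677.58 -274.09]
((663.0537109375, -197.8495330810547), (42.081886291503906, 146.29473876953125), 5.043976306915283) 329
((595.0308837890625, -287.9709167480469), (35.501529693603516, 128.56964111328125), 84.69844818115234) 279
```

Run:
```python
from h import *
np.set_printoptions(precision=2,suppress=True)
c=load("top1.npz");s=load("scene1.npz")
a=(.36,.56,0.0,.2,.4)
cv2.imwrite("pics/bar22.png",np.hstack([grid(ortho(c,z,*a),*a) for z in (.022,.065)])[:,::1,::-1][:500,:1000:1][:, :, :].repeat(1,0)[:,:1000][::1] if 0 else cv2.resize(np.hstack([grid(ortho(c,z,*a),*a) for z in (.022,.065)])[:,:,::-1],(800,400)))
im=s['img'][280:350,260:340]
cv2.imwrite("pics/barscene.png",cv2.resize(im,None,fx=8,fy=8,interpolation=cv2.INTER_CUBIC)[:,:,::-1])
```

```text
(no output)
```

View pics/bar22.png

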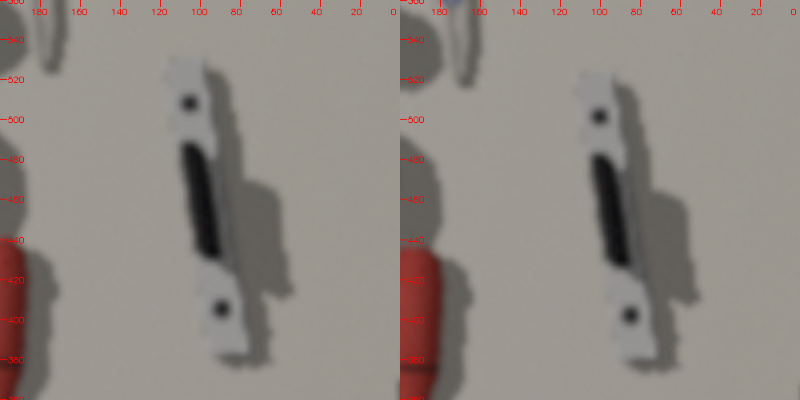

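View pics/barscene.png

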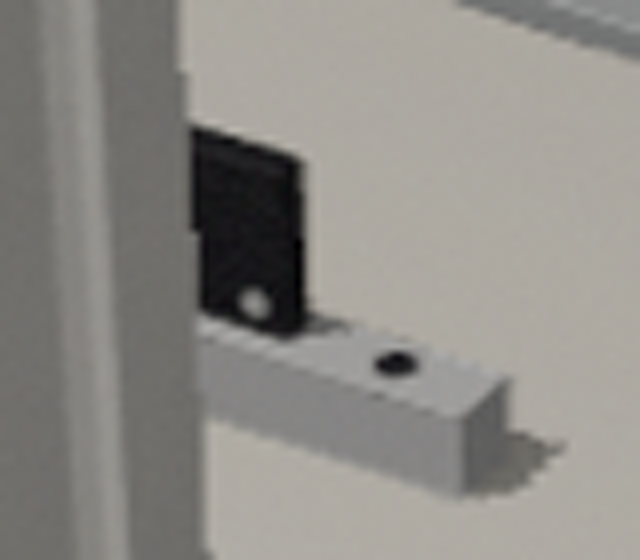

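```bash
cat >> h.py <<'E'
def rel(cur,wps,grip=None):
    """cur=(pos m, quat); wps list of (x,y,z mm, yaw deg) tool-down -> rows"""
    Rc=R.from_quat(cur[1])
    for x,y,z,yaw in wps:
        sh=Rc.inv().apply(np.array([x,y,z])/1000-cur[0])*100
        Rt=R.from_euler('z',yaw,degrees=True)*R.from_quat([1,0,0,0])
        rv=np.degrees((Rc.inv()*Rt).as_rotvec())
        print((x,y,z,yaw),'->',np.round(sh,2),np.round(rv,2),"dist mm",round(np.linalg.norm(sh)*10))
PSI=5.1; CORNER=np.array([677.,-274.])
def fx(x,y):  # corner-frame mm -> world mm
    a=np.radians(PSI); return CORNER+np.array([x*np.cos(a)-y*np.sin(a),x*np.sin(a)+y*np.cos(a)])
E
python3 - <<'E'
from plant import manip
from h import *
np.set_printoptions(precision=3,suppress=True)
s=manip.sense()
rel((s['ee_pos'],s['eef_rot']),[(480,-300,220,8.8),(456.5,97.3,120,8.8),(456.5,97.3,30,8.8)])
c=load("scene1.npz"); print(onz(c,[(309.6,325.4)],.022))
E
```

```text
(480, -300, 220, 8.8) -> [ 36.53 -21.76   1.13] [0.01 0.   9.01] dist mm 425
(456.5, 97.3, 120, 8.8) -> [ 46.44 -60.31  11.13] [0.01 0.   9.01] dist mm 769
(456.5, 97.3, 30, 8.8) -> [ 46.44 -60.31  20.13] [0.01 0.   9.01] dist mm 787
[[0.403 0.09  0.022]]
```

Emit:
carry_out(motion=[36.5,-21.8,1.1,0,0,9,6,36.5,-21.8,1.1,0,0,9,6,36.5,-21.8,1.1,0,0,9,6,36.5,-21.8,1.1,0,0,9,6,36.5,-21.8,1.1,0,0,9,6,36.5,-21.8,1.1,0,0,9,6,36.5,-21.8,1.1,0,0,9,6,36.5,-21.8,1.1,0,0,9,6,36.5,-21.8,1.1,0,0,9,6,36.5,-21.8,1.1,0,0,9,6,46.4,-60.3,11.1,0,0,9,6,46.4,-60.3,11.1,0,0,9,6,46.4,-60.3,11.1,0,0,9,6,46.4,-60.3,11.1,0,0,9,6,46.4,-60.3,11.1,0,0,9,6,46.4,-60.3,11.1,0,0,9,6,46.4,-60.3,11.1,0,0,9,6,46.4,-60.3,11.1,0,0,9,6,46.4,-60.3,11.1,0,0,9,6,46.4,-60.3,11.1,0,0,9,6], grip_force=80)

```text
time_s: 2.57
ee_pos: [0.4558, 0.099, 0.1203]
eef_rot: [0.997, 0.077, 0.001, 0.0]
ft_force: [0.8, 0.1, 0.2]
finger_gap: 0.06
```

Emit:
carry_out(motion=[0,0,4,0,0,0,6,0,0,7,0,0,0,6,0,0,8.5,0,0,0,6,0,0,9,0,0,0,6,0,0,9,0,0,0,6])

```text
time_s: 2.98
ee_pos: [0.4552, 0.0971, 0.0293]
eef_rot: [0.997, 0.077, -0.001, -0.0]
ft_force: [0.2, 0.2, 0.8]
finger_gap: 0.06
```

Position and height match the grip; closing.

Emit:
carry_out(motion=[0,0,0,0,0,0,0.5,0,0,0,0,0,0,0.5,0,0,0,0,0,0,0.5,0,0,0,0,0,0,0.5,0,0,0,0,0,0,0.5,0,0,0,0,0,0,0.5], grip_force=80)

```text
time_s: 3.48
ee_pos: [0.4571, 0.0971, 0.0314]
eef_rot: [0.997, 0.077, 0.001, 0.0]
ft_force: [-0.9, -0.9, 6.4]
finger_gap: 0.0089
```

Run:
```python
from plant import manip
from h import *
np.set_printoptions(precision=4,suppress=True)
s=manip.sense();print(s['ee_pos'],s['finger_gap'],R.from_quat(s['eef_rot']).as_euler('ZYX',degrees=True),s['ft_force'])
# left waypoint above plate
cur=(s['ee_pos'],R.from_euler('z',8.8,degrees=True)*R.from_quat([1,0,0,0]));cur=(np.array([.4555,.0973,.030]),cur[1].as_quat())
w=fx(-103,190); w2=fx(-103,178)
print(w,w2)
rel(cur,[(456,97,60,8.8),(*w,75,5.1),(*w,43,5.1)])
```

```text
[0.4571 0.0971 0.0314] 0.00891091579937789 [  8.7852  -0.1132 179.9633] [-0.8687 -0.9225  6.4095]
[557.5179 -93.9083] [ 558.5846 -105.8608]
(456, 97, 60, 8.8) -> [ 0.04  0.04 -3.  ] [0. 0. 0.] dist mm 30
(np.float64(557.5178538580668), np.float64(-93.90831014919726), 75, 5.1) -> [ 7.16 20.46 -4.5 ] [0.  0.  3.7] dist mm 221
(np.float64(557.5178538580668), np.float64(-93.90831014919726), 43, 5.1) -> [ 7.16 20.46 -1.3 ] [0.  0.  3.7] dist mm 217
```

Emit:
carry_out(motion=[0,0,-1,0,0,0,0.5,0,0,-3,0,0,0,0.5,0,0,-5,0,0,0,0.5,0,0,-5,0,0,0,0.5])

```text
time_s: 3.82
ee_pos: [0.4583, 0.0977, 0.0836]
eef_rot: [0.997, 0.077, 0.003, 0.0]
ft_force: [0.6, 0.5, -2.2]
finger_gap: 0.0089
```

Run:
```python
from plant import manip
from h import *
np.set_printoptions(precision=4,suppress=True)
s=manip.sense();print(s['ee_pos'],s['finger_gap'],R.from_quat(s['eef_rot']).as_euler('ZYX',degrees=True),s['ft_force'],s['ft_torque'])
for n in ["scene","top"]:
    c=manip.camera(n); np.savez(n+"2.npz",**c)
    im=c['img'][220:380,220:400] if n=="scene" else c['img'][200:320,200:340]
    cv2.imwrite(f"pics/{n}2.png",cv2.resize(im,None,fx=4,fy=4,interpolation=cv2.INTER_CUBIC)[:,:,::-1])
```

```text
[0.4583 0.0977 0.0836] 0.00893494436734961 [  8.8119  -0.3227 179.9543] [ 0.585   0.5413 -2.1754] [ 0.0329 -0.1449  0.0017]
```

View pics/scene2.png

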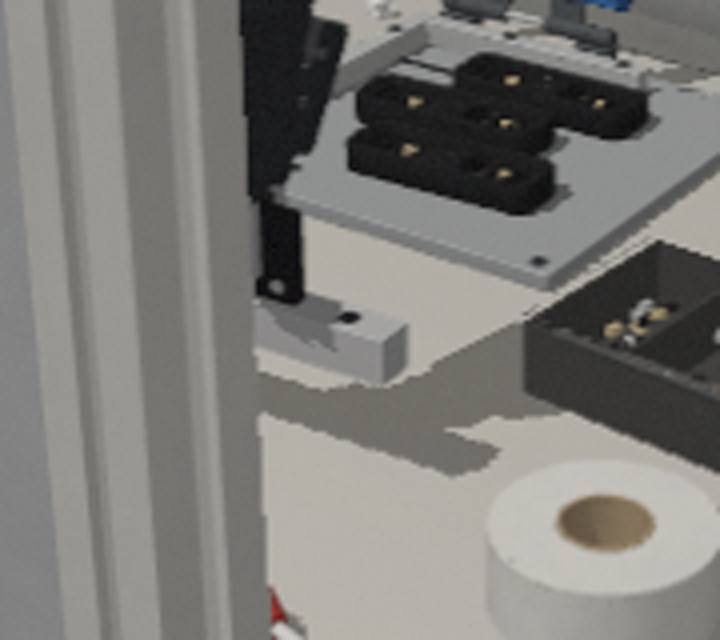

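View pics/top2.png

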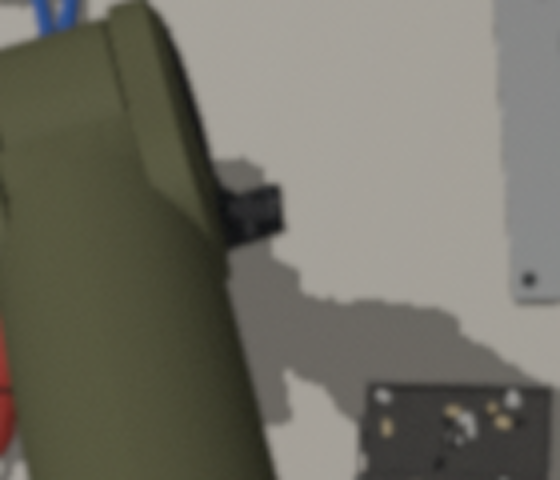

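Run:
```python
from plant import manip
from h import *
np.set_printoptions(precision=4,suppress=True)
s=manip.sense();print(s['ee_pos'])
cur=(np.array([.4565,.0973,.080]),(R.from_euler('z',8.8,degrees=True)*R.from_quat([1,0,0,0])).as_quat())
rel(cur,[(*fx(-103,192),80,5.1),(*fx(-103,192),45,5.1)])
```

```text
[0.4563 0.0969 0.0806]
(np.float64(557.3400652643339), np.float64(-91.91622801837573), 80, 5.1) -> [ 7.07 20.24  0.  ] [0.  0.  3.7] dist mm 214
(np.float64(557.3400652643339), np.float64(-91.91622801837573), 45, 5.1) -> [ 7.07 20.24  3.5 ] [0.  0.  3.7] dist mm 217
```

Emit:
carry_out(motion=[1.2,3.4,0,0,0,1,0.5,2.4,6.7,0,0,0,2,0.5,3.5,10.1,0,0,0,3,0.5,4.7,13.5,0,0,0,3.7,0.5,5.9,16.8,0,0,0,3.7,0.5,7.1,20.2,0,0,0,3.7,0.5,7.1,20.2,0,0,0,3.7,0.5,7.1,20.2,1.5,0,0,3.7,0.5,7.1,20.2,3,0,0,3.7,0.5,7.1,20.2,3.5,0,0,3.7,0.5,7.1,20.2,3.5,0,0,3.7,0.5,7.1,20.2,3.5,0,0,3.7,0.5])

```text
time_s: 4.92
ee_pos: [0.5565, -0.0912, 0.0444]
eef_rot: [0.999, 0.045, -0.001, -0.0]
ft_force: [0.4, -0.4, -2.2]
finger_gap: 0.0091
```

Run:
```python
from plant import manip
from h import *
np.set_printoptions(precision=4,suppress=True)
for n in ["scene","top"]:
    c=manip.camera(n); np.savez(n+"3.npz",**c)
    im=c['img'][220:320,270:430] if n=="scene" else c['img'][150:290,310:470]
    cv2.imwrite(f"pics/{n}3.png",cv2.resize(im,None,fx=4,fy=4,interpolation=cv2.INTER_CUBIC)[:,:,::-1])
s=manip.sense();print(s['ee_pos'],s['finger_gap'],R.from_quat(s['eef_rot']).as_euler('ZYX',degrees=True),s['ft_force'],s['ft_torque'])
```

```text
[ 0.5571 -0.0913  0.0453] 0.008724280568427927 [   5.1358    0.0063 -179.9984] [ 0.0088 -0.2004 -2.129 ] [ 0.0528 -0.0549 -0.031 ]
```

View pics/scene3.png

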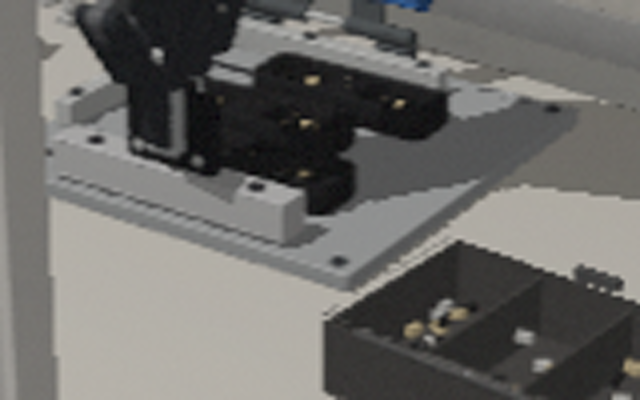

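View pics/top3.png

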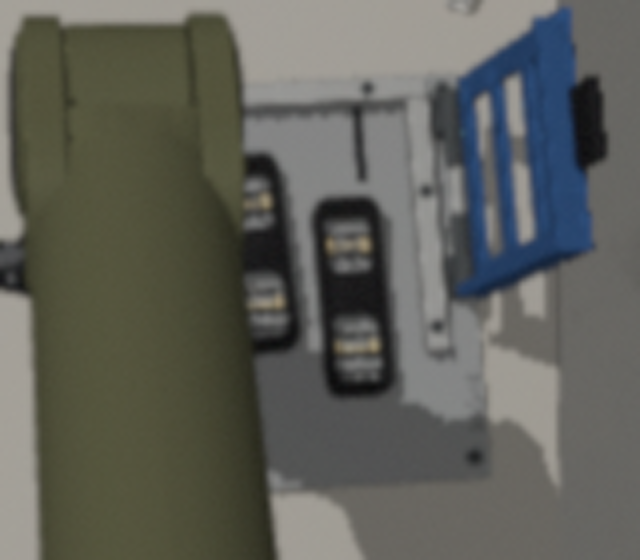

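Emit:
carry_out(motion=[0,0.6,0,0,0,0,0.5,0,1.2,0,0,0,0,0.5,0,1.7,0,0,0,0,0.5,0,2.2,0,0,0,0,0.5,0,2.7,0,0,0,0,0.5,0,3.2,0,0,0,0,0.5,0,3.7,0,0,0,0,0.5,0,4.2,0,0,0,0,0.5,0,4.6,0,0,0,0,0.5,0,5.0,0,0,0,0,0.5,0,5.3,0,0,0,0,0.5,0,5.5,0,0,0,0,0.5,0,5.5,0,0,0,0,0.5])

```text
time_s: 6.1
ee_pos: [0.5621, -0.1471, 0.0453]
eef_rot: [0.999, 0.044, -0.0, 0.0]
ft_force: [0.2, 0.4, -2.7]
finger_gap: 0.0092
```

Emit:
carry_out(motion=[0,0.1,0,0,0,0,0.5,0,0.2,0,0,0,0,0.5,0,0.2,0,0,0,0,0.5])

```text
time_s: 6.35
ee_pos: [0.5623, -0.1484, 0.0453]
eef_rot: [0.999, 0.045, -0.0, 0.0]
ft_force: [0.5, -0.7, -2.9]
finger_gap: 0.0088
```

Emit:
carry_out(motion=[0,0.1,0,0,0,0,0.5,0,0.2,0,0,0,0,0.5,0,0.2,0,0,0,0,0.5])

```text
time_s: 6.6
ee_pos: [0.5625, -0.1506, 0.0453]
eef_rot: [0.999, 0.045, -0.0, 0.0]
ft_force: [-0.5, 0.5, -3.6]
finger_gap: 0.0087
```

Emit:
carry_out(motion=[0,0.1,0,0,0,0,0.5,0,0.2,0,0,0,0,0.5,0,0.2,0,0,0,0,0.5])

```text
time_s: 6.85
ee_pos: [0.5626, -0.1527, 0.0453]
eef_rot: [0.999, 0.044, 0.0, 0.0]
ft_force: [-0.2, -0.2, -3.3]
finger_gap: 0.0085
```

Emit:
carry_out(motion=[0,0.1,0,0,0,0,0.5,0,0.1,0,0,0,0,0.5])

```text
time_s: 7.02
ee_pos: [0.5628, -0.1536, 0.0453]
eef_rot: [0.999, 0.044, 0.0, 0.0]
ft_force: [0.4, 0.6, -2.2]
finger_gap: 0.0088
```

Emit:
carry_out(motion=[0,0.1,0,0,0,0,0.5,0,0.1,0,0,0,0,0.5])

```text
time_s: 7.18
ee_pos: [0.5628, -0.1546, 0.0453]
eef_rot: [0.999, 0.044, -0.0, 0.0]
ft_force: [-0.1, 0.0, -3.1]
finger_gap: 0.0086
```

Emit:
carry_out(motion=[0,0.1,0,0,0,0,0.5,0,0.1,0,0,0,0,0.5])

```text
time_s: 7.35
ee_pos: [0.5629, -0.1556, 0.0453]
eef_rot: [0.999, 0.045, 0.0, 0.0]
ft_force: [-0.2, 0.6, -1.9]
finger_gap: 0.0092
```

Run:
```python
from plant import manip
from h import *
n="top";c=manip.camera(n)
a=(.42,.72,-.36,-.04,.5)
cv2.imwrite("pics/top4.png",grid(ortho(c,.028,*a),*a)[:,:,::-1])
```

View pics/top4.png

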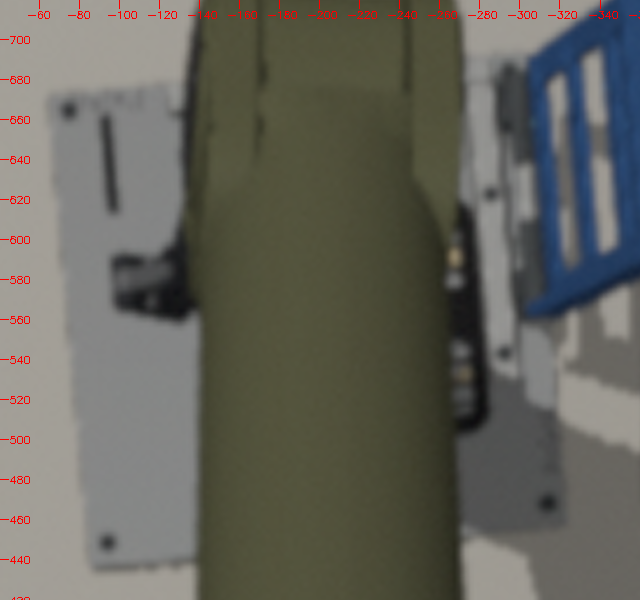

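Emit:
carry_out(motion=[0,0.1,0,0,0,0,0.5,0,0.1,0,0,0,0,0.5])

```text
time_s: 7.57
ee_pos: [0.563, -0.1566, 0.0453]
eef_rot: [0.999, 0.044, -0.0, 0.0]
ft_force: [0.7, 0.3, -2.8]
finger_gap: 0.0088
```

Emit:
carry_out(motion=[0,0.1,0,0,0,0,0.5,0,0.1,0,0,0,0,0.5])

```text
time_s: 7.73
ee_pos: [0.5631, -0.1576, 0.0453]
eef_rot: [0.999, 0.044, 0.0, 0.0]
ft_force: [-1.0, -0.7, -2.9]
finger_gap: 0.0091
```

Emit:
carry_out(motion=[0,0.1,0,0,0,0,0.5,0,0.1,0,0,0,0,0.5])

```text
time_s: 7.9
ee_pos: [0.5632, -0.1586, 0.0453]
eef_rot: [0.999, 0.044, 0.0, 0.0]
ft_force: [0.1, -0.6, -2.8]
finger_gap: 0.0091
```

Emit:
carry_out(motion=[0,0.05,0,0,0,0,0.5,0,0.1,0,0,0,0,0.5])

```text
time_s: 8.07
ee_pos: [0.5632, -0.1587, 0.0453]
eef_rot: [0.999, 0.045, -0.0, -0.0]
ft_force: [-2.0, 0.9, -1.8]
finger_gap: 0.0092
```

Emit:
carry_out(motion=[0,0.05,0,0,0,0,0.5,0,0.1,0,0,0,0,0.5])

```text
time_s: 8.23
ee_pos: [0.5632, -0.1588, 0.0453]
eef_rot: [0.999, 0.045, -0.0, -0.001]
ft_force: [-1.9, 4.7, -0.2]
finger_gap: 0.0086
```

Emit:
carry_out(motion=[0,0.05,0,0,0,0,0.5,0,0.1,0,0,0,0,0.5])

```text
time_s: 8.4
ee_pos: [0.5632, -0.1589, 0.0453]
eef_rot: [0.999, 0.045, -0.0, -0.001]
ft_force: [-2.3, 6.8, -0.4]
finger_gap: 0.0089
```

Emit:
carry_out(motion=[0,-0.3,0,0,0,0,0.5,0,-0.6,0,0,0,0,0.5,0,-0.6,-2,0,0,0,0.5,0,-0.6,-4,0,0,0,0.5,-1,0,-4,0,0,-7,0.5,-2,0,-4,0,0,-14,0.5,-3,0,-4,0,0,-21,0.5,-4,0.5,-4,0,0,-28,0.5,-5,1,-4,0,0,-35,0.5,-6,1.5,-4,0,0,-42,0.5,-7,2,-4,0,0,-49,0.5,-8,2.5,-4,0,0,-56,0.5,-9,3,-4,0,0,-63,0.5,-9.5,3.5,-4,0,0,-70,0.5,-9.5,4,-4,0,0,-77,0.5,-9.5,4,-4,0,0,-84,0.5,-9.5,4,-4,0,0,-90,0.5,-9.5,4,-4,0,0,-90,0.5])

```text
time_s: 9.9
ee_pos: [0.4723, -0.2107, 0.0854]
eef_rot: [0.674, 0.738, -0.0, 0.001]
ft_force: [-0.9, 0.1, -2.9]
finger_gap: 0.0091
```

Run:
```python
from plant import manip
from h import *
np.set_printoptions(precision=4,suppress=True)
for n in ["scene","top"]:
    c=manip.camera(n); np.savez(n+"5.npz",**c)
    if n=="scene":
        im=c['img'][210:310,270:430] ;im=cv2.resize(im,None,fx=4,fy=4,interpolation=cv2.INTER_CUBIC)
    else: a=(.42,.72,-.36,-.04,.5); im=grid(ortho(c,.028,*a),*a)
    cv2.imwrite(f"pics/{n}5.png",im[:,:,::-1])
s=manip.sense();print(s['ee_pos'],s['finger_gap'],R.from_quat(s['eef_rot']).as_euler('ZYX',degrees=True),s['ft_force'],s['ft_torque'],s['q'])
```

```text
[ 0.4723 -0.2103  0.0854] 0.009017967304492789 [ 94.9028   0.0554 179.9911] [-0.4553 -0.7337 -2.1768] [-0.0052  0.0583  0.0036] [ 1.0143  0.2316 -0.7114  1.9273  0.1752  1.0437  0.313 ]
```

View pics/scene5.png

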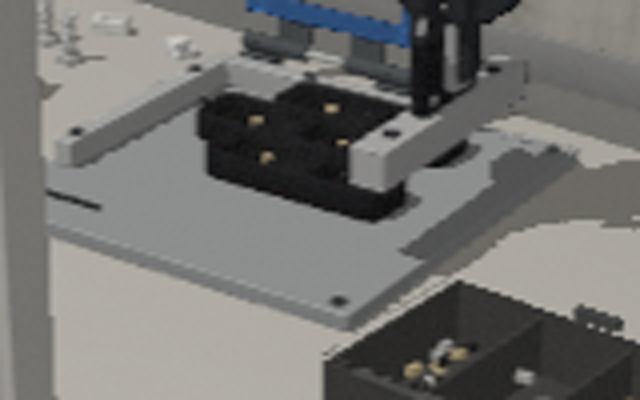

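View pics/top5.png

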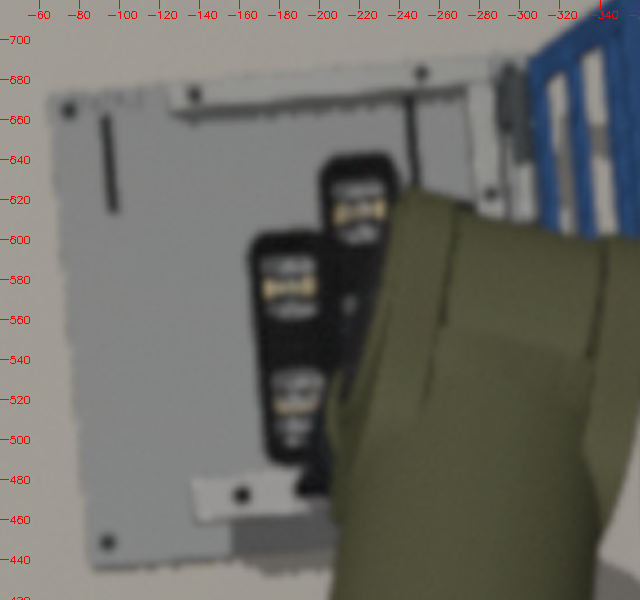

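Emit:
carry_out(motion=[0,-0.3,1,0,0,0,0.5,0,-0.3,2.5,0,0,0,0.5,0,-0.3,3.7,0,0,0,0.5,0,-0.3,4,0,0,0,0.5,0,-0.3,4,0,0,0,0.5])

```text
time_s: 10.42
ee_pos: [0.4682, -0.2093, 0.0437]
eef_rot: [0.675, 0.738, -0.0, -0.002]
ft_force: [-0.1, 1.0, -2.2]
finger_gap: 0.0089
```

Emit:
carry_out(motion=[0,0.4,0,0,0,0,0.5,0,0.8,0,0,0,0,0.5,0,1.3,0,0,0,0,0.5,0,1.8,0,0,0,0,0.5,0,2.3,0,0,0,0,0.5,0,2.8,0,0,0,0,0.5,0,3.3,0,0,0,0,0.5,0,3.8,0,0,0,0,0.5,0,4.3,0,0,0,0,0.5,0,4.8,0,0,0,0,0.5,0,5.3,0,0,0,0,0.5,0,5.8,0,0,0,0,0.5,0,6.2,0,0,0,0,0.5,0,6.5,0,0,0,0,0.5,0,6.5,0,0,0,0,0.5])

```text
time_s: 11.67
ee_pos: [0.535, -0.2039, 0.0454]
eef_rot: [0.675, 0.738, 0.0, 0.0]
ft_force: [-0.4, 0.8, -2.9]
finger_gap: 0.0084
```

Run:
```python
from plant import manip
from h import *
np.set_printoptions(precision=4,suppress=True)
for n in ["scene","top"]:
    c=manip.camera(n); np.savez(n+"6.npz",**c)
    if n=="scene":
        im=c['img'][210:310,270:430] ;im=cv2.resize(im,None,fx=4,fy=4,interpolation=cv2.INTER_CUBIC)
    else: a=(.42,.72,-.36,-.04,.5); im=grid(ortho(c,.028,*a),*a)
    cv2.imwrite(f"pics/{n}6.png",im[:,:,::-1])
s=manip.sense();print(s['ee_pos'],s['finger_gap'],R.from_quat(s['eef_rot']).as_euler('ZYX',degrees=True),s['ft_force'],s['ft_torque'])
```

```text
[ 0.5342 -0.2041  0.0453] 0.009031203432788246 [ 95.1153  -0.0013 179.9967] [ 0.0185 -0.7064 -3.0831] [-0.0222 -0.0005 -0.0486]
```

View pics/scene6.png

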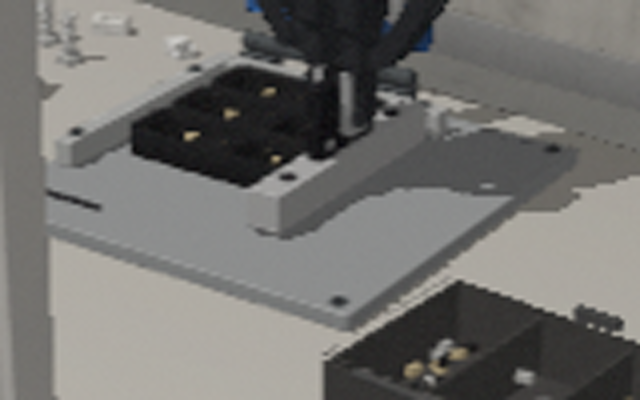

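View pics/top6.png

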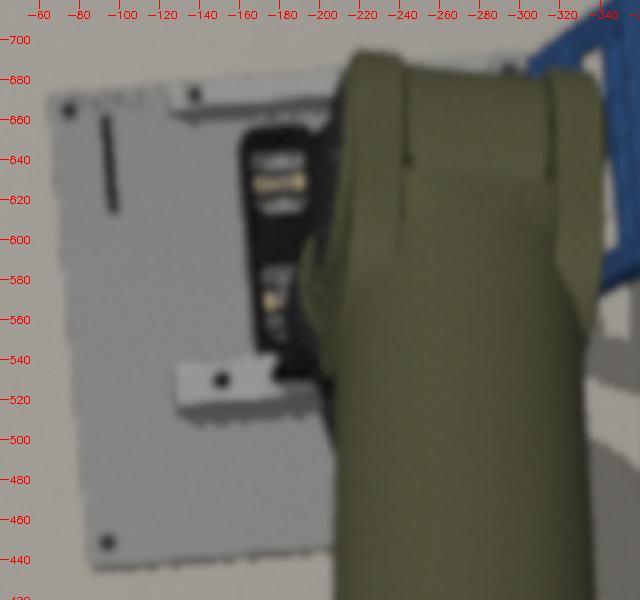

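Emit:
carry_out(motion=[0,0.2,0,0,0,0,0.5,0,0.4,0,0,0,0,0.5,0,0.5,0,0,0,0,0.5,0,0.5,0,0,0,0,0.5])

```text
time_s: 12.1
ee_pos: [0.5394, -0.2037, 0.0454]
eef_rot: [0.675, 0.738, 0.0, 0.0]
ft_force: [-0.7, -0.3, -2.7]
finger_gap: 0.0087
```

Emit:
carry_out(motion=[0,0.1,0,0,0,0,0.5,0,0.1,0,0,0,0,0.5])

```text
time_s: 12.27
ee_pos: [0.5402, -0.2036, 0.0453]
eef_rot: [0.675, 0.738, -0.0, 0.0]
ft_force: [0.2, -0.6, -3.0]
finger_gap: 0.009
```

Emit:
carry_out(motion=[0,0.1,0,0,0,0,0.5,0,0.1,0,0,0,0,0.5])

```text
time_s: 12.43
ee_pos: [0.5412, -0.2035, 0.0453]
eef_rot: [0.675, 0.738, 0.0, 0.0]
ft_force: [-0.0, -0.1, -2.5]
finger_gap: 0.0088
```

Emit:
carry_out(motion=[0,0.1,0,0,0,0,0.5,0,0.1,0,0,0,0,0.5])

```text
time_s: 12.6
ee_pos: [0.5423, -0.2034, 0.0453]
eef_rot: [0.675, 0.738, 0.0, 0.0]
ft_force: [-0.8, 0.3, -2.6]
finger_gap: 0.0087
```

Emit:
carry_out(motion=[0,0.1,0,0,0,0,0.5,0,0.1,0,0,0,0,0.5])

```text
time_s: 12.77
ee_pos: [0.5433, -0.2033, 0.0453]
eef_rot: [0.675, 0.738, 0.0, 0.0]
ft_force: [-0.4, -0.8, -2.4]
finger_gap: 0.0091
```

Emit:
carry_out(motion=[0,0.1,0,0,0,0,0.5,0,0.1,0,0,0,0,0.5])

```text
time_s: 12.93
ee_pos: [0.5443, -0.2032, 0.0453]
eef_rot: [0.675, 0.738, 0.0, 0.0]
ft_force: [-1.1, -0.4, -2.5]
finger_gap: 0.009
```

Emit:
carry_out(motion=[0,0.1,0,0,0,0,0.5,0,0.1,0,0,0,0,0.5])

```text
time_s: 13.1
ee_pos: [0.5453, -0.2031, 0.0453]
eef_rot: [0.675, 0.738, 0.0, 0.0]
ft_force: [-0.2, 0.1, -3.5]
finger_gap: 0.0092
```

Emit:
carry_out(motion=[0,0.1,0,0,0,0,0.5,0,0.1,0,0,0,0,0.5])

```text
time_s: 13.27
ee_pos: [0.5463, -0.203, 0.0453]
eef_rot: [0.675, 0.738, 0.0, 0.0]
ft_force: [0.6, 0.5, -2.3]
finger_gap: 0.0089
```

Emit:
carry_out(motion=[0,0.1,0,0,0,0,0.5,0,0.1,0,0,0,0,0.5])

```text
time_s: 13.43
ee_pos: [0.547, -0.203, 0.0453]
eef_rot: [0.675, 0.738, -0.0, -0.0]
ft_force: [-0.9, -0.6, -2.7]
finger_gap: 0.0088
```

Emit:
carry_out(motion=[0,0.05,0,0,0,0,0.5,0,0.1,0,0,0,0,0.5])

```text
time_s: 13.6
ee_pos: [0.5472, -0.203, 0.0451]
eef_rot: [0.675, 0.738, -0.001, -0.001]
ft_force: [-3.5, 0.3, -1.4]
finger_gap: 0.0086
```

Emit:
carry_out(motion=[0,0.05,0,0,0,0,0.5,0,0.1,0,0,0,0,0.5])

```text
time_s: 13.77
ee_pos: [0.5473, -0.203, 0.0449]
eef_rot: [0.675, 0.738, -0.001, -0.001]
ft_force: [-6.4, -1.4, 1.2]
finger_gap: 0.0089
```

Emit:
carry_out(motion=[0,0.05,0,0,0,0,0.5,0,0.05,0,0,0,0,0.5])

```text
time_s: 13.93
ee_pos: [0.5473, -0.2031, 0.0448]
eef_rot: [0.675, 0.738, -0.002, -0.002]
ft_force: [-6.8, 0.7, 1.0]
finger_gap: 0.0092
```

Emit:
carry_out(motion=[0,-0.4,0,0,0,0,0.5,0,-0.8,0,0,0,0,0.5,0,-0.8,-2,0,0,0,0.5,0,-0.8,-4,0,0,0,0.5,1,0,-4,0,0,7,0.5,2,1,-4,0,0,14,0.5,3,2,-4,0,0,21,0.5,4,3,-4,0,0,28,0.5,5,4,-4,0,0,35,0.5,5.5,4.2,-4,0,0,42,0.5,5.5,4.2,-4,0,0,49,0.5,5.5,4.2,-4,0,0,56,0.5,5.5,4.2,-4,0,0,63,0.5,5.5,4.2,-4,0,0,70,0.5,5.5,4.2,-4,0,0,77,0.5,5.5,4.2,-4,0,0,84,0.5,5.5,4.2,-4,0,0,90,0.5,5.5,4.2,-4,0,0,90,0.5])

```text
time_s: 15.43
ee_pos: [0.5871, -0.1439, 0.0856]
eef_rot: [0.999, 0.044, 0.001, 0.0]
ft_force: [-0.2, -0.1, -2.6]
finger_gap: 0.0085
```

Run:
```python
from plant import manip
from h import *
np.set_printoptions(precision=4,suppress=True)
for n in ["scene","top"]:
    c=manip.camera(n); np.savez(n+"7.npz",**c)
    if n=="scene":
        im=c['img'][210:310,270:430] ;im=cv2.resize(im,None,fx=4,fy=4,interpolation=cv2.INTER_CUBIC)
    else: a=(.42,.72,-.36,-.04,.5); im=grid(ortho(c,.028,*a),*a)
    cv2.imwrite(f"pics/{n}7.png",im[:,:,::-1])
s=manip.sense();print(s['ee_pos'],s['finger_gap'],R.from_quat(s['eef_rot']).as_euler('ZYX',degrees=True),s['ft_force'],s['ft_torque'],fx(-78.3,137))
```

```text
[ 0.5869 -0.1439  0.0855] 0.008920434027385982 [  5.3097  -0.0672 179.9886] [ 0.6425 -0.2783 -2.0533] [ 0.0132 -0.0335  0.0154] [ 586.8315 -144.5028]
```

View pics/scene7.png

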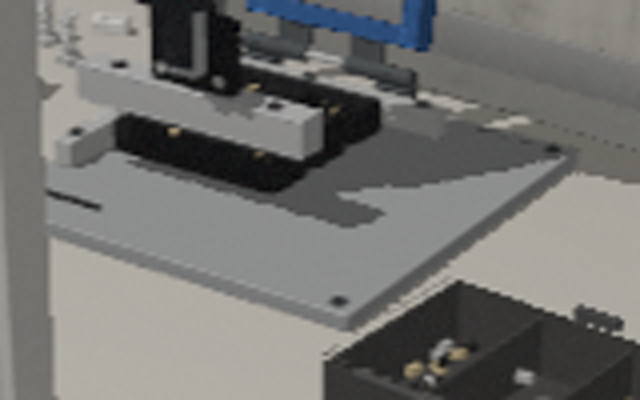

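View pics/top7.png

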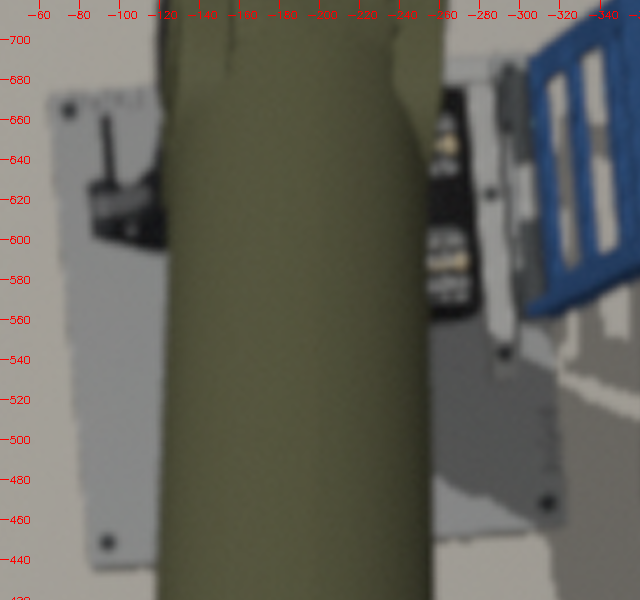

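Emit:
carry_out(motion=[0,-0.5,0,0,0,0,0.5,0,-0.5,1.5,0,0,0,0.5,0,-0.5,3,0,0,0,0.5,0,-0.5,4,0,0,0,0.5,0,-0.5,4,0,0,0,0.5,0,-0.2,4,0,0,0,0.5,0,0.1,4,0,0,0,0.5,0,0.4,4,0,0,0,0.5,0,0.6,4,0,0,0,0.5,0,0.8,4,0,0,0,0.5,0,0.8,4,0,0,0,0.5])

```text
time_s: 16.45
ee_pos: [0.5874, -0.1532, 0.0457]
eef_rot: [0.999, 0.044, 0.0, 0.0]
ft_force: [-0.1, -0.7, -3.0]
finger_gap: 0.0088
```

Emit:
carry_out(motion=[0,0.1,0,0,0,0,0.5,0,0.1,0,0,0,0,0.5])

```text
time_s: 16.62
ee_pos: [0.5874, -0.1533, 0.0454]
eef_rot: [0.999, 0.045, 0.0, 0.0]
ft_force: [0.4, -0.1, -1.9]
finger_gap: 0.009
```

Emit:
carry_out(motion=[0,0.1,0,0,0,0,0.5,0,0.1,0,0,0,0,0.5])

```text
time_s: 16.78
ee_pos: [0.5874, -0.1543, 0.0453]
eef_rot: [0.999, 0.045, -0.0, 0.0]
ft_force: [0.4, 0.1, -3.4]
finger_gap: 0.0092
```

Emit:
carry_out(motion=[0,0.1,0,0,0,0,0.5,0,0.1,0,0,0,0,0.5])

```text
time_s: 16.95
ee_pos: [0.5875, -0.1554, 0.0453]
eef_rot: [0.999, 0.045, -0.0, 0.0]
ft_force: [-1.0, -0.2, -3.4]
finger_gap: 0.0088
```

Emit:
carry_out(motion=[0,0.05,0,0,0,0,0.5,0,0.1,0,0,0,0,0.5])

```text
time_s: 17.12
ee_pos: [0.5876, -0.1561, 0.0453]
eef_rot: [0.999, 0.045, -0.0, -0.0]
ft_force: [-0.9, 0.9, -3.6]
finger_gap: 0.0091
```

Emit:
carry_out(motion=[0,0.05,0,0,0,0,0.5,0,0.1,0,0,0,0,0.5])

```text
time_s: 17.28
ee_pos: [0.5876, -0.1565, 0.0453]
eef_rot: [0.999, 0.045, -0.0, -0.0]
ft_force: [-0.7, 1.0, -2.0]
finger_gap: 0.009
```

Emit:
carry_out(motion=[0,0.05,0,0,0,0,0.5,0,0.1,0,0,0,0,0.5])

```text
time_s: 17.45
ee_pos: [0.5876, -0.1566, 0.0452]
eef_rot: [0.999, 0.045, -0.0, -0.001]
ft_force: [-1.3, 4.8, -1.0]
finger_gap: 0.0088
```

Emit:
carry_out(motion=[0,0.05,0,0,0,0,0.5,0,0.1,0,0,0,0,0.5])

```text
time_s: 17.62
ee_pos: [0.5876, -0.1567, 0.0452]
eef_rot: [0.999, 0.045, -0.0, -0.001]
ft_force: [-0.8, 6.7, -0.6]
finger_gap: 0.009
```

Emit:
carry_out(motion=[0,-0.4,0,0,0,0,0.5,0,-0.8,0,0,0,0,0.5,0,-0.8,-2,0,0,0,0.5,0,-0.8,-4,0,0,0,0.5,-1,0,-4,0,0,-7,0.5,-2,1,-4,0,0,-14,0.5,-3,2,-4,0,0,-21,0.5,-4,3,-4,0,0,-28,0.5,-5,4,-4,0,0,-35,0.5,-6,4,-4,0,0,-42,0.5,-6,4,-4,0,0,-49,0.5,-6,4,-4,0,0,-56,0.5,-6,4,-4,0,0,-63,0.5,-6,4,-4,0,0,-70,0.5,-6,4,-4,0,0,-77,0.5,-6,4,-4,0,0,-84,0.5,-6,4,-4,0,0,-90,0.5,-6,4,-4,0,0,-90,0.5])

```text
time_s: 19.12
ee_pos: [0.5316, -0.2053, 0.0854]
eef_rot: [0.674, 0.739, -0.0, 0.001]
ft_force: [-0.3, -0.1, -2.8]
finger_gap: 0.0092
```

Emit:
carry_out(motion=[0,-0.3,1.5,0,0,0,0.5,0,-0.3,3,0,0,0,0.5,0,-0.3,4,0,0,0,0.5,0,-0.3,4,0,0,0,0.5,0,0.1,4,0,0,0,0.5,0,0.5,4,0,0,0,0.5,0,0.9,4,0,0,0,0.5,0,1.1,4,0,0,0,0.5,0,1.1,4,0,0,0,0.5])

```text
time_s: 19.87
ee_pos: [0.5439, -0.2032, 0.046]
eef_rot: [0.675, 0.738, 0.0, 0.001]
ft_force: [0.7, -0.1, -2.3]
finger_gap: 0.0089
```

Emit:
carry_out(motion=[0,0.1,0,0,0,0,0.5,0,0.1,0,0,0,0,0.5])

```text
time_s: 20.03
ee_pos: [0.5438, -0.2033, 0.0454]
eef_rot: [0.675, 0.738, -0.0, 0.0]
ft_force: [0.8, -0.1, -2.6]
finger_gap: 0.0093
```

Emit:
carry_out(motion=[0,0.1,0,0,0,0,0.5,0,0.1,0,0,0,0,0.5])

```text
time_s: 20.2
ee_pos: [0.5446, -0.2032, 0.0453]
eef_rot: [0.675, 0.738, -0.0, 0.0]
ft_force: [-0.3, -0.4, -2.5]
finger_gap: 0.0091
```

Expected contact at x = 0.5473.

Emit:
carry_out(motion=[0,0.1,0,0,0,0,0.5,0,0.2,0,0,0,0,0.5])

```text
time_s: 20.37
ee_pos: [0.5465, -0.2031, 0.0453]
eef_rot: [0.675, 0.738, -0.0, 0.0]
ft_force: [-0.2, 0.4, -2.2]
finger_gap: 0.0089
```

Emit:
carry_out(motion=[0,0.05,0,0,0,0,0.5,0,0.1,0,0,0,0,0.5])

```text
time_s: 20.53
ee_pos: [0.5471, -0.203, 0.0452]
eef_rot: [0.675, 0.738, -0.0, -0.0]
ft_force: [-1.6, 0.4, -1.8]
finger_gap: 0.009
```

Emit:
carry_out(motion=[0,0.05,0,0,0,0,0.5,0,0.1,0,0,0,0,0.5])

```text
time_s: 20.7
ee_pos: [0.5472, -0.203, 0.045]
eef_rot: [0.675, 0.738, -0.001, -0.001]
ft_force: [-4.9, 0.5, 0.3]
finger_gap: 0.0091
```

Emit:
carry_out(motion=[0,0.05,0,0,0,0,0.5,0,0.1,0,0,0,0,0.5])

```text
time_s: 20.87
ee_pos: [0.5473, -0.2031, 0.0448]
eef_rot: [0.675, 0.738, -0.002, -0.002]
ft_force: [-7.6, -0.2, 0.7]
finger_gap: 0.0091
```

Run:
```python
from plant import manip
from h import *
np.set_printoptions(precision=4,suppress=True)
s=manip.sense()
cur=(np.array([*fx(-120.5,82)/1000,.045]),(R.from_euler('z',95.1,degrees=True)*R.from_quat([1,0,0,0])).as_quat())
print(cur[0],s['ee_pos'])
rel(cur,[(456.5,97.3,95,8.8),(456.5,97.3,40,8.8),(456.5,97.3,30,8.8)])
```

```text
[ 0.5497 -0.203   0.045 ] [ 0.5473 -0.2031  0.0448]
(456.5, 97.3, 95, 8.8) -> [30.74 -6.61 -5.  ] [ 0.   0.  86.3] dist mm 318
(456.5, 97.3, 40, 8.8) -> [30.74 -6.61  0.5 ] [ 0.   0.  86.3] dist mm 315
(456.5, 97.3, 30, 8.8) -> [30.74 -6.61  1.5 ] [ 0.   0.  86.3] dist mm 315
```

Emit:
carry_out(motion=[0,-0.4,0,0,0,0,0.5,0,-0.8,0,0,0,0,0.5,0,-1,-2,0,0,0,0.5,0,-1,-5,0,0,0,0.5,2,-1,-5,0,0,7,0.5,4.5,-1.5,-5,0,0,14,0.5,7,-2,-5,0,0,21,0.5,9.5,-2.5,-5,0,0,28,0.5,12,-3,-5,0,0,35,0.5,14.5,-3.5,-5,0,0,42,0.5,17,-4,-5,0,0,49,0.5,19.5,-4.5,-5,0,0,56,0.5,22,-5,-5,0,0,63,0.5,24.5,-5.5,-5,0,0,70,0.5,27,-6,-5,0,0,77,0.5,29,-6.4,-5,0,0,84,0.5,30.7,-6.6,-5,0,0,86.3,0.5,30.7,-6.6,-3,0,0,86.3,0.5,30.7,-6.6,-1,0,0,86.3,0.5,30.7,-6.6,0,0,0,86.3,0.5])

```text
time_s: 22.53
ee_pos: [0.4557, 0.0976, 0.0439]
eef_rot: [0.997, 0.077, -0.0, -0.0]
ft_force: [-1.2, -0.8, -2.7]
finger_gap: 0.0088
```

Run:
```python
from plant import manip
from h import *
np.set_printoptions(precision=4,suppress=True)
for n in ["scene","top"]:
    c=manip.camera(n); np.savez(n+"8.npz",**c)
    if n=="scene":
        im=c['img'][210:370,230:430] ;im=cv2.resize(im,None,fx=3.5,fy=3.5,interpolation=cv2.INTER_CUBIC)
    else: a=(.42,.72,-.36,-.04,.5); im=grid(ortho(c,.028,*a),*a)
    cv2.imwrite(f"pics/{n}8.png",im[:,:,::-1])
s=manip.sense();print(s['ee_pos'],s['finger_gap'],R.from_quat(s['eef_rot']).as_euler('ZYX',degrees=True),s['ft_force'],s['ft_torque'])
```

```text
[0.455  0.0971 0.0438] 0.009155870010209014 [   8.8315    0.1766 -179.9573] [-0.7784 -0.0696 -2.6273] [-0.0219 -0.0377 -0.0256]
```

View pics/scene8.png

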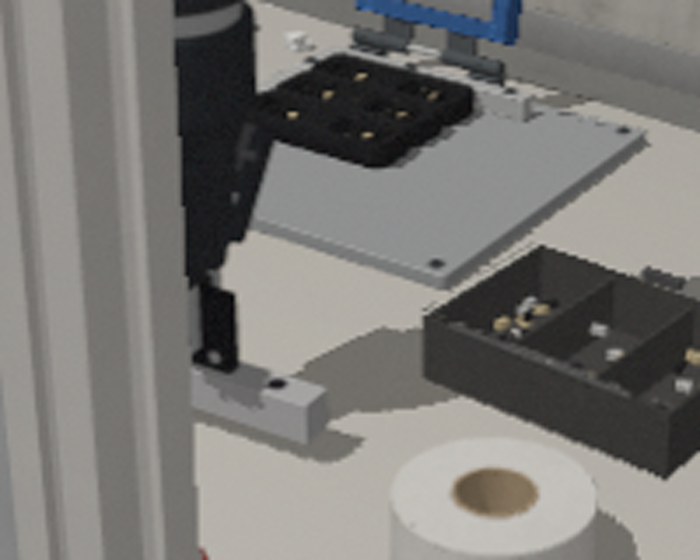

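View pics/top8.png

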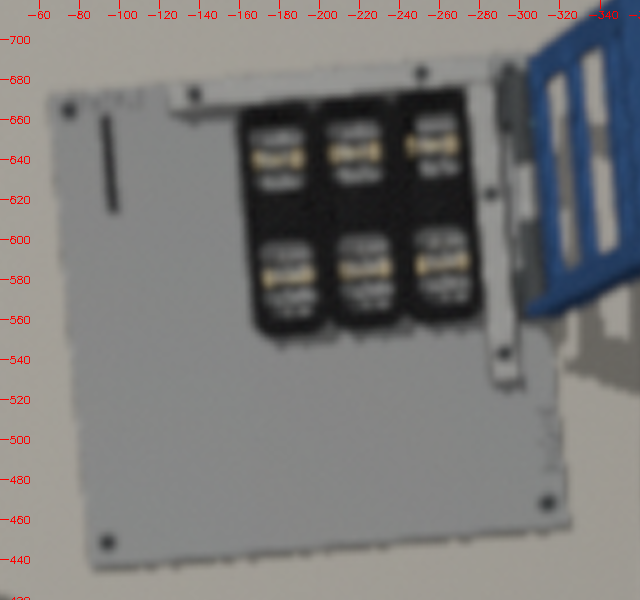

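Emit:
carry_out(motion=[0,0,0.5,0,0,0,0.5,0,0,0.9,0,0,0,0.5,0,0,1.2,0,0,0,0.5,0,0,1.2,0,0,0,0.5,0,0,1.2,0,0,0,0.5])

```text
time_s: 23.05
ee_pos: [0.4567, 0.0971, 0.0335]
eef_rot: [0.997, 0.077, 0.0, 0.0]
ft_force: [0.3, 0.3, -2.7]
finger_gap: 0.0091
```

Emit:
carry_out(motion=[0,0,0.1,0,0,0,0.5,0,0,0.1,0,0,0,0.5])

```text
time_s: 23.22
ee_pos: [0.4567, 0.0971, 0.0324]
eef_rot: [0.997, 0.077, 0.0, 0.0]
ft_force: [-0.1, -0.2, -3.2]
finger_gap: 0.009
```

Emit:
carry_out(motion=[0,0,0.1,0,0,0,0.5,0,0,0.1,0,0,0,0.5])

```text
time_s: 23.38
ee_pos: [0.4568, 0.0972, 0.0315]
eef_rot: [0.997, 0.077, 0.0, 0.0]
ft_force: [0.5, 0.3, -1.9]
finger_gap: 0.0089
```

Emit:
carry_out(motion=[0,0,0.05,0,0,0,0.5,0,0,0.1,0,0,0,0.5])

```text
time_s: 23.55
ee_pos: [0.4568, 0.0972, 0.0314]
eef_rot: [0.997, 0.077, -0.0, 0.0]
ft_force: [-6.2, -1.4, 14.6]
finger_gap: 0.0086
```

Emit:
carry_out(motion=[0,0,0.05,0,0,0,0.5,0,0,0.05,0,0,0,0.5])

```text
time_s: 23.72
ee_pos: [0.4567, 0.0972, 0.0313]
eef_rot: [0.997, 0.077, -0.0, 0.001]
ft_force: [-6.6, -1.4, 13.9]
finger_gap: 0.0092
```

Emit:
carry_out(motion=[0,0,-0.05,0,0,0,0.5,0,0,-0.05,0,0,0,2,0,0,-0.05,0,0,0,4,0,0,-0.05,0,0,0,4,0,0,-0.05,0,0,0,4,0,0,-0.05,0,0,0,4])

```text
time_s: 24.22
ee_pos: [0.4565, 0.0972, 0.0302]
eef_rot: [0.997, 0.077, -0.0, -0.0]
ft_force: [0.5, 0.8, -0.4]
finger_gap: 0.0397
```

Emit:
carry_out(motion=[0,0,-2,0,0,0,4,0,0,-5,0,0,0,4,0,0,-9,0,0,0,4,0,0,-13,0,0,0,4,0,0,-17,0,0,0,4,0,0,-20,0,0,0,2,0,0,-20,0,0,0,0])

```text
time_s: 24.8
ee_pos: [0.4602, 0.0981, 0.2369]
eef_rot: [0.997, 0.077, 0.006, 0.001]
ft_force: [-0.3, 1.1, -1.2]
finger_gap: 0.0165
```

Run:
```python
from plant import manip
from h import *
np.set_printoptions(precision=4,suppress=True)
for n in ["scene","top"]:
    c=manip.camera(n); np.savez(n+"9.npz",**c)
    im=c['img'][130:370,230:430] if n=="scene" else c['img'][130:320,200:480]
    im=cv2.resize(im,None,fx=2.5,fy=2.5,interpolation=cv2.INTER_CUBIC)
    cv2.imwrite(f"pics/{n}9.png",im[:,:,::-1])
    P=cloud(c);i=c['img'].astype(int)
    m=(i[...,2]>i[...,0]+30)&(i[...,2]>60)&(P[...,0]>.5)&(P[...,0]<.75)&(P[...,1]>-.45)&(P[...,1]<-.2)&(P[...,2]>.03)&(P[...,2]<.25)
    p=P[m]; print(n,m.sum(),np.percentile(p,[1,50,99],axis=0))
    for z0,z1 in [(.05,.08),(.08,.11),(.11,.14),(.14,.16),(.16,.18),(.18,.2)]:
        q=p[(p[:,2]>z0)&(p[:,2]<z1)]; 
        if len(q)>5:
            # fixture-y relative to corner
            a=np.radians(PSI); yy=-(q[:,0]*1000-CORNER[0])*np.sin(a)+(q[:,1]*1000-CORNER[1])*np.cos(a); xx=(q[:,0]*1000-CORNER[0])*np.cos(a)+(q[:,1]*1000-CORNER[1])*np.sin(a)
            print(z0,len(q),"y",np.percentile(yy,[5,50,95]).round(1),"x",np.percentile(xx,[2,98]).round(1))
s=manip.sense();print(s['ee_pos'],s['finger_gap'],s['ft_force'])
```

```text
scene 1449 [[ 0.555  -0.3355  0.0503]
 [ 0.6125 -0.3158  0.1175]
 [ 0.6851 -0.2977  0.1813]]
0.05 329 y [-32.8 -26.2 -14.8] x [-124.4    3.3]
0.08 340 y [-39.5 -34.2 -20.2] x [-124.     2.7]
0.11 342 y [-47.  -42.1 -26.2] x [-123.5    4. ]
0.14 111 y [-52.1 -44.5 -31.5] x [-124.3    3.9]
0.16 269 y [-53.7 -41.8 -35.3] x [-124.2    0.5]
0.18 47 y [-44.7 -39.7 -36. ] x [-121.    -5.6]
top 1336 [[ 0.5548 -0.3402  0.0523]
 [ 0.6183 -0.3197  0.1376]
 [ 0.6826 -0.3001  0.1851]]
0.05 217 y [-31.5 -27.3 -22.1] x [-122.     1.3]
0.08 246 y [-39.7 -34.9 -19.6] x [-125.     0.9]
0.11 230 y [-47.5 -43.1 -27. ] x [-124.7    1.8]
0.14 42 y [-46.2 -41.8 -31.6] x [-125.1    1.1]
0.16 273 y [-58.3 -49.3 -37.3] x [-125.    -0.1]
0.18 322 y [-55.  -45.  -38.9] x [-123.2   -3. ]
[0.4572 0.0972 0.2313] 0.0017716637168342737 [-0.5225  0.0398 -0.3648]
```

View pics/scene9.png

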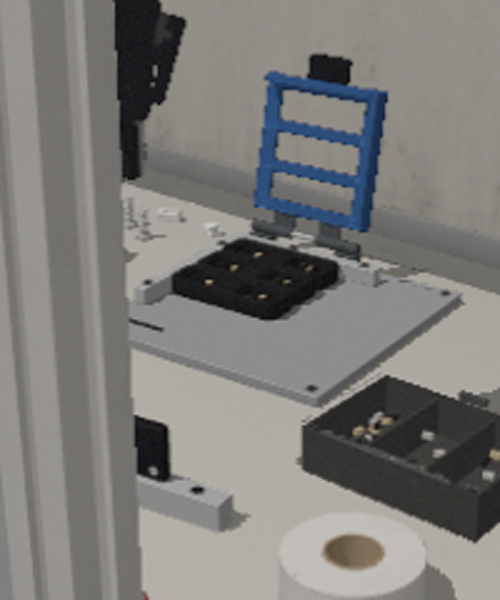

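View pics/top9.png

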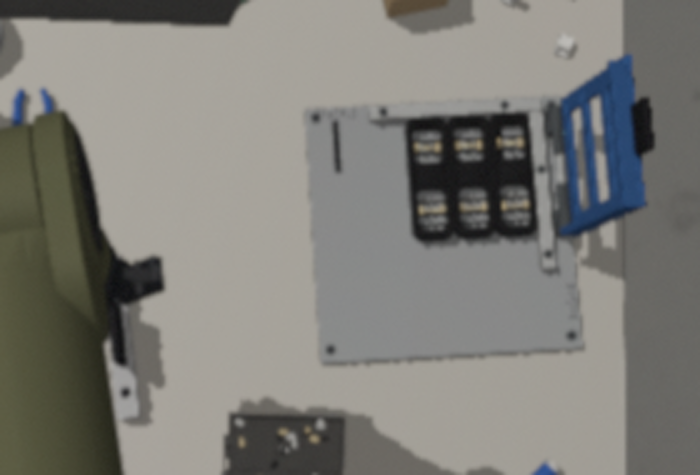

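Run:
```python
from plant import manip
from h import *
np.set_printoptions(precision=4,suppress=True)
s=manip.sense();print(s['ee_pos'])
cur=(np.array([.4565,.0973,.2305]),(R.from_euler('z',8.8,degrees=True)*R.from_quat([1,0,0,0])).as_quat())
rel(cur,[(540,-100,265,50),(*fx(-99,-110),265,95.1)])
h=11;A=np.array([-25.2,32.5]);prev=None
y0,z0=-110,174
for th in [103,97,90,84,78,72,66,60,54,48,42,36,30,24,18,12,8,4,0]:
    t=np.radians(th);u=np.array([np.cos(t),np.sin(t)]);n=np.array([-u[1],u[0]])
    r=145
    C=A+3.3*n+r*u
    if th>90: C=np.array([ (A+3.3*n+150*u)[0],174])
    y=C[0]-h
    if th<40: y+= (40-th)/40*8
    print(th,"tcp y %.1f z %.1f"%(y,C[1]),"rows: %.1f,0,%.1f"%((y-y0)/10,-(C[1]-z0)/10))
```

```text
[0.4572 0.0972 0.2313]
(540, -100, 265, 50) -> [ 5.23 20.78 -3.45] [  0.    0.  -41.2] dist mm 217
(np.float64(588.1703071796424), np.float64(-392.36505258496237), 265, 95.1) -> [ 5.52 50.4  -3.45] [  0.    0.  -86.3] dist mm 508
103 tcp y -73.2 z 174.0 rows: 3.7,0,-0.0
97 tcp y -57.8 z 174.0 rows: 5.2,0,-0.0
90 tcp y -39.5 z 177.5 rows: 7.0,0,-0.3
84 tcp y -24.3 z 177.1 rows: 8.6,0,-0.3
78 tcp y -9.3 z 175.0 rows: 10.1,0,-0.1
72 tcp y 5.5 z 171.4 rows: 11.5,0,0.3
66 tcp y 19.8 z 166.3 rows: 13.0,0,0.8
60 tcp y 33.4 z 159.7 rows: 14.3,0,1.4
54 tcp y 46.4 z 151.7 rows: 15.6,0,2.2
48 tcp y 58.4 z 142.5 rows: 16.8,0,3.2
42 tcp y 69.3 z 132.0 rows: 17.9,0,4.2
36 tcp y 80.0 z 120.4 rows: 19.0,0,5.4
30 tcp y 89.7 z 107.9 rows: 20.0,0,6.6
24 tcp y 98.1 z 94.5 rows: 20.8,0,8.0
18 tcp y 105.1 z 80.4 rows: 21.5,0,9.4
12 tcp y 110.5 z 65.9 rows: 22.1,0,10.8
8 tcp y 113.3 z 55.9 rows: 22.3,0,11.8
4 tcp y 115.4 z 45.9 rows: 22.5,0,12.8
0 tcp y 116.8 z 35.8 rows: 22.7,0,13.8
```

Emit:
carry_out(motion=[1,3,-3.5,0,0,-7,0,2,6,-3.5,0,0,-14,0,3,9.5,-3.5,0,0,-21,0,4,13,-3.5,0,0,-28,0,5,16.5,-3.5,0,0,-35,0,5.2,20,-3.5,0,0,-42,0,5.2,23.5,-3.5,0,0,-49,0,5.3,27,-3.5,0,0,-56,0,5.3,30.5,-3.5,0,0,-63,0,5.4,34,-3.5,0,0,-70,0,5.4,37.5,-3.5,0,0,-77,0,5.5,41,-3.5,0,0,-84,0,5.5,44.5,-3.5,0,0,-86.3,0,5.5,47.5,-3.5,0,0,-86.3,0,5.5,50.4,-3.5,0,0,-86.3,0,5.5,50.4,-3.5,0,0,-86.3,0,5.5,50.4,-3.5,0,0,-86.3,0])

```text
time_s: 26.32
ee_pos: [0.5866, -0.3942, 0.2612]
eef_rot: [0.676, 0.737, -0.0, -0.003]
ft_force: [-0.2, 1.0, 0.1]
finger_gap: 0.0004
```

Run:
```python
from plant import manip
from h import *
np.set_printoptions(precision=4,suppress=True)
s=manip.sense();print(s['ee_pos'],fx(-99,-110),R.from_quat(s['eef_rot']).as_euler('ZYX',degrees=True),s['q'],s['ft_force'])
c=manip.camera("scene")
cv2.imwrite("pics/s10.png",cv2.resize(c['img'][80:280,220:480],None,fx=2.7,fy=2.7)[:,:,::-1])
```

```text
[ 0.5866 -0.3942  0.2612] [ 588.1703 -392.3651] [  94.9242   -0.1931 -179.752 ] [ 0.8688  0.478  -0.4722  1.2213  0.2107  1.4953  0.5118] [-0.2106  0.97    0.0869]
```

View pics/s10.png

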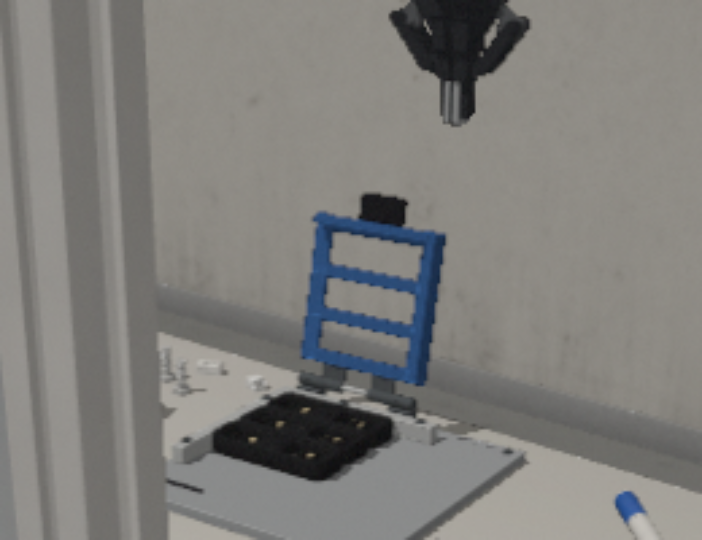

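Emit:
carry_out(motion=[0,0,3,0,0,0,0,0,0,6,0,0,0,0,0,0,8.5,0,0,0,0,0,0,9.1,0,0,0,0,0,0,9.1,0,0,0,0,0,0,9.1,0,0,0,0])

```text
time_s: 26.87
ee_pos: [0.5887, -0.3914, 0.1752]
eef_rot: [0.674, 0.738, 0.0, 0.0]
ft_force: [-0.7, -0.4, 0.5]
finger_gap: 0.0001
```

Emit:
carry_out(motion=[1,0,0,0,0,0,0,2,0,0,0,0,0,0,2.8,0,0,0,0,0,0,3.3,0,0,0,0,0,0,3.7,0,0,0,0,0,0,4.1,0,0,0,0,0,0,4.6,0,0,0,0,0,0,5.1,0,0,0,0,0,0,5.1,0,0,0,0,0,0])

```text
time_s: 27.62
ee_pos: [0.5835, -0.3406, 0.1745]
eef_rot: [0.675, 0.738, 0.0, -0.0]
ft_force: [0.9, 0.9, -0.8]
finger_gap: -0.0
```

Run:
```python
from plant import manip
from h import *
np.set_printoptions(precision=4,suppress=True)
s=manip.sense();print(s['ee_pos'],fx(-99,-59),R.from_quat(s['eef_rot']).as_euler('ZYX',degrees=True),s['ft_force'])
c=manip.camera("scene")
cv2.imwrite("pics/s11.png",cv2.resize(c['img'][80:280,220:480],None,fx=2.7,fy=2.7)[:,:,::-1])
```

```text
[ 0.5835 -0.3406  0.1745] [ 583.6367 -341.567 ] [  95.1578   -0.0235 -179.9888] [ 0.8962  0.8961 -0.8383]
```

View pics/s11.png

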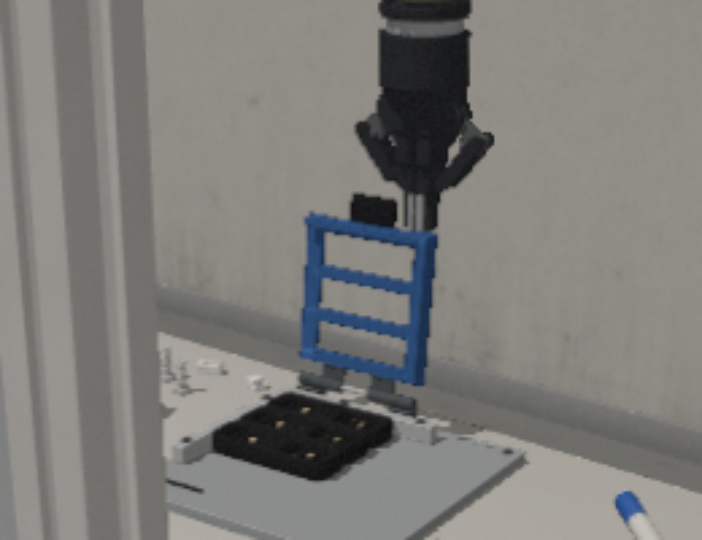

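Emit:
carry_out(motion=[0.7,0,-0.1,0,0,0,0,1.3,0,-0.2,0,0,0,0,1.9,0,-0.3,0,0,0,0,2.7,0,-0.3,0,0,0,0,3.5,0,-0.3,0,0,0,0,4.2,0,-0.2,0,0,0,0,5,0,-0.1,0,0,0,0,5.7,0,0.1,0,0,0,0,6.4,0,0.3,0,0,0,0,7.2,0,0.5,0,0,0,0,7.9,0,0.8,0,0,0,0,7.9,0,0.8,0,0,0,0])

```text
time_s: 28.67
ee_pos: [0.5764, -0.2602, 0.1656]
eef_rot: [0.674, 0.739, 0.0, -0.001]
ft_force: [-0.4, -0.1, 0.1]
finger_gap: 0.0003
```

Run:
```python
from plant import manip
from h import *
np.set_printoptions(precision=4,suppress=True)
s=manip.sense();print(s['ee_pos'],fx(-99,20),s['ft_force'])
c=manip.camera("scene")
cv2.imwrite("pics/s12.png",cv2.resize(c['img'][80:280,220:480],None,fx=2.7,fy=2.7)[:,:,::-1])
```

```text
[ 0.5764 -0.2602  0.1656] [ 576.614  -262.8797] [-0.3727 -0.0684  0.0697]
```

View pics/s12.png

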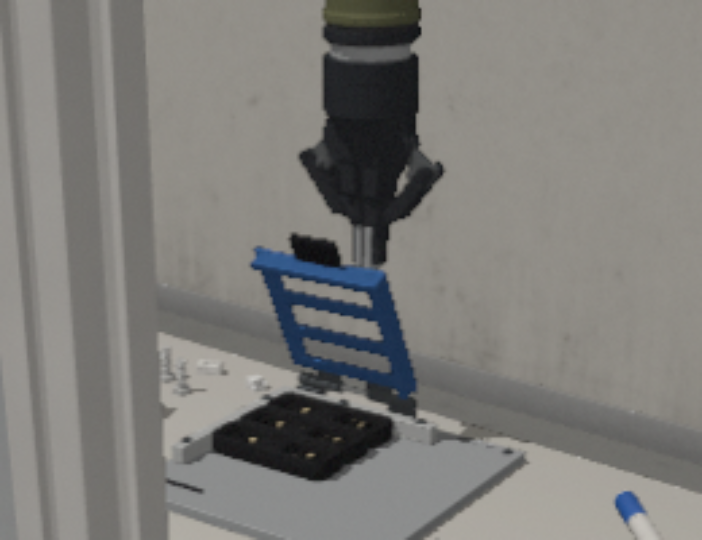

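Emit:
carry_out(motion=[0.7,0,0.3,0,0,0,0,1.3,0,0.6,0,0,0,0,2,0,1,0,0,0,0,2.6,0,1.4,0,0,0,0,3.2,0,1.9,0,0,0,0,3.8,0,2.4,0,0,0,0,4.4,0,2.9,0,0,0,0,4.9,0,3.4,0,0,0,0,5.5,0,4,0,0,0,0,6,0,4.6,0,0,0,0,6.5,0,5.2,0,0,0,0,7,0,5.8,0,0,0,0,7.4,0,6.5,0,0,0,0,7.8,0,7.2,0,0,0,0,8.2,0,7.9,0,0,0,0,8.5,0,8.6,0,0,0,0,8.8,0,9.3,0,0,0,0,9.1,0,9.9,0,0,0,0,9.1,0,9.9,0,0,0,0])

```text
time_s: 30.3
ee_pos: [0.5674, -0.1711, 0.0657]
eef_rot: [0.675, 0.738, -0.0, -0.001]
ft_force: [-0.1, 0.7, 0.6]
finger_gap: -0.0
```

Run:
```python
from plant import manip
from h import *
np.set_printoptions(precision=4,suppress=True)
s=manip.sense();print(s['ee_pos'],fx(-99,111),s['ft_force'])
c=manip.camera("scene")
cv2.imwrite("pics/s13.png",cv2.resize(c['img'][110:310,220:480],None,fx=2.7,fy=2.7)[:,:,::-1])
```

```text
[ 0.5674 -0.1711  0.0657] [ 568.5247 -172.24  ] [-0.0999  0.6858  0.596 ]
```

View pics/s13.png

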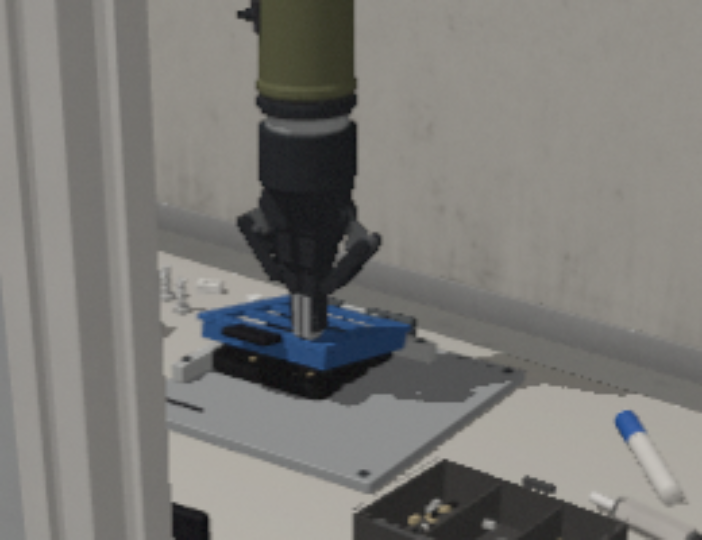

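Emit:
carry_out(motion=[0.1,0,0.5,0,0,0,0,0.3,0,1,0,0,0,0,0.4,0,1.5,0,0,0,0,0.5,0,1.9,0,0,0,0,0.6,0,2.3,0,0,0,0,0.6,0,2.3,0,0,0,0])

```text
time_s: 30.85
ee_pos: [0.5671, -0.1659, 0.0432]
eef_rot: [0.675, 0.738, -0.0, -0.001]
ft_force: [-0.7, -0.3, -0.1]
finger_gap: 0.0001
```

Emit:
carry_out(motion=[0,0,0.2,0,0,0,0,0,0,0.4,0,0,0,0,0,0,0.4,0,0,0,0])

```text
time_s: 31.1
ee_pos: [0.5677, -0.1664, 0.04]
eef_rot: [0.675, 0.738, -0.0, -0.0]
ft_force: [-0.8, -0.8, -0.2]
finger_gap: 0.0
```

Emit:
carry_out(motion=[0,0,0.15,0,0,0,0,0,0,0.3,0,0,0,0,0,0,0.3,0,0,0,0])

```text
time_s: 31.35
ee_pos: [0.5677, -0.1664, 0.0371]
eef_rot: [0.675, 0.738, -0.0, -0.0]
ft_force: [0.1, 0.2, 1.0]
finger_gap: 0.0005
```

Emit:
carry_out(motion=[0,0,0.1,0,0,0,0,0,0,0.2,0,0,0,0,0,0,0.2,0,0,0,0])

```text
time_s: 31.6
ee_pos: [0.5679, -0.1664, 0.0359]
eef_rot: [0.675, 0.738, -0.0, 0.0]
ft_force: [-1.1, 0.4, 4.5]
finger_gap: -0.0002
```

Emit:
carry_out(motion=[0,0,0.05,0,0,0,0,0,0,0.1,0,0,0,0,0,0,0.1,0,0,0,0])

```text
time_s: 31.85
ee_pos: [0.5679, -0.1665, 0.0358]
eef_rot: [0.675, 0.738, -0.0, 0.0]
ft_force: [-3.6, 0.8, 10.5]
finger_gap: -0.0002
```

Emit:
carry_out(motion=[0,0,-1,0,0,0,0,0,0,-4,0,0,0,0,0,0,-8,0,0,0,0,0,0,-12,0,0,0,0,0,0,-16,0,0,0,0,-4,-4,-20,0,0,0,0,-8,-8,-20,0,0,0,0,-12,-8,-20,0,0,0,0,-16,-8,-20,0,0,0,0,-20,-8,-20,0,0,0,0,-24,-8,-20,0,0,0,0,-28,-8,-20,0,0,0,0,-28,-8,-20,0,0,0,0])

```text
time_s: 32.93
ee_pos: [0.5109, -0.4585, 0.2339]
eef_rot: [0.677, 0.736, -0.001, 0.001]
ft_force: [-1.4, -0.1, -0.4]
finger_gap: 0.0
```

Run:
```python
from plant import manip
from h import *
np.set_printoptions(precision=4,suppress=True)
s=manip.sense();print(s['time_s'],s['ee_pos'],s['ft_force'])
for n in ["scene","top"]:
    c=manip.camera(n); np.savez(n+"14.npz",**c)
    im=c['img'][130:380,230:490] if n=="scene" else c['img'][130:380,180:480]
    cv2.imwrite(f"pics/{n}14.png",cv2.resize(im,None,fx=2.3,fy=2.3,interpolation=cv2.INTER_CUBIC)[:,:,::-1])
    P=cloud(c);i=c['img'].astype(int)
    m=(i[...,2]>i[...,0]+30)&(i[...,2]>60)&(P[...,0]>.5)&(P[...,0]<.7)&(P[...,1]>-.32)&(P[...,1]<-.12)
    m&=(P[...,2]>.02)
    p=P[m]*1000; A=np.c_[p[:,:2],np.ones(len(p))]; k=np.percentile(p[:,2],60); t=p[abs(p[:,2]-36)<4]
    A=np.c_[t[:,:2]-t[:,:2].mean(0),np.ones(len(t))]
    print(n,m.sum(),len(t),np.linalg.lstsq(A,t[:,2],rcond=None)[0],np.percentile(p[:,2],[5,50,95]))
```

```text
32.9333 [ 0.5109 -0.4585  0.2339] [-1.4343 -0.1416 -0.395 ]
scene 1282 845 [-0.0023  0.0017 34.316 ] [22.9815 33.4088 35.9551]
top 1848 1515 [-0.0023  0.0012 35.7025] [29.9793 35.3152 39.9362]
```

View pics/scene14.png

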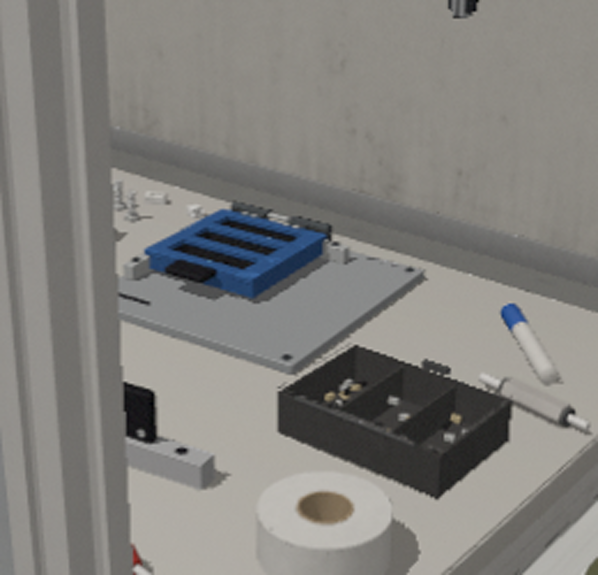

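View pics/top14.png

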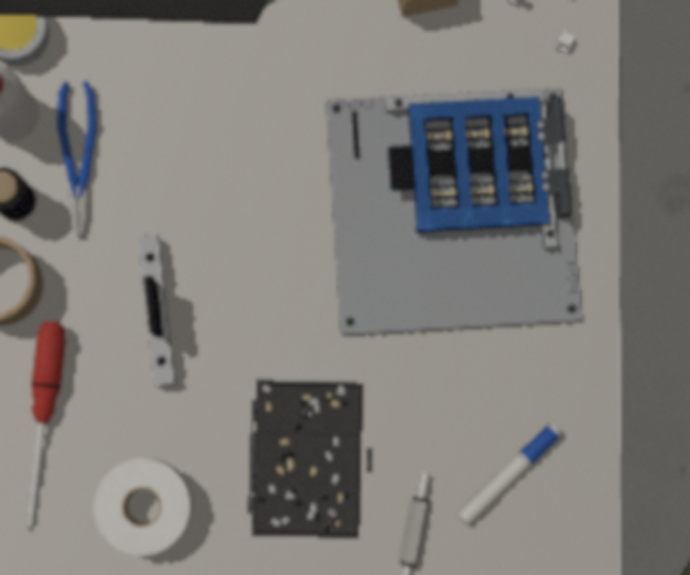

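Emit:
carry_out(motion=[0,0,0,0,0,0,0,0,0,0,0,0,0,0])

```text
time_s: 33.2
ee_pos: [0.5138, -0.4507, 0.2344]
eef_rot: [0.674, 0.739, 0.001, -0.0]
ft_force: [0.7, 0.4, -0.2]
finger_gap: -0.0003
```

```bash
python3 -c "
from plant import manip
s=manip.sense();print(s['time_s'],abs(s['qd']).max(),s['ft_force']);print(manip.close_job())"
```

```text
33.2 0.017106036364734914 [ 0.73922872  0.35819846 -0.22432384]
the job is handed in; nothing more can be done
None
```

The job is done and handed in at 33.2 s of the 72 s allowed.

- **Row:** With the straightedge I pushed the three frames against the side fence and the back fence, then pressed each fence once more. Contact forces read at the end of each step were 6.7 to 7.6 N. The second press met each fence within about 0.1 mm of the first, and the picture taken before the mask came down showed one tight row in the corner.
- **Straightedge:** It stands upright at its original place on the bench, clear of the fixture. The force readout reached about 15 N as it met the bench, pressing down on the bench and not on the row.
- **Mask:** I swung it over with shut fingers and pressed it down to its stop at 10.5 N, with the fingertip at 35.8 mm against the expected 36 mm. It looks level in both cameras. The top camera's depth gives 35.7 mm, while the scene camera gives 34.3 mm, which is within the calibration error.
- **Other things:** In the last pictures the cutters, screwdriver and marker look unmoved, and the arm is clear of everything.

The felt corner was about 4 mm in x and 2 mm in y from my camera estimate. I trusted the felt value.

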